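Clamp the dishwasher control module in its test cradle

TASK

Push the control module gently back in the test cradle until it is fully home against the back stop, swing the blue clamp arm over it as far as it goes, and turn the knurled thumbscrew down until it seats finger-tight on the module: stop when the resistance rises, as too much force cracks the circuit board. Leave the other things on the worktop where they are and let go of the clamp.

Things in the scene. Friction and masses are not known exactly. Their poses are not given: they have to be found in the camera images.
- cradle: Test cradle, fixed: dark plate 160 (x) by 156 mm (y), 12 mm thick. Origin on the worktop under the middle of the module's channel; +x is the way the module slides home (roughly away from the robot), +y the side of the clamp post, z up. The module slides on the plate between guides 10 mm high; the channel is open at -x. The back stop's face is at x = +45 mm, the clamp post at x = 0, y = +70 mm.
- module: Control module: white tray with a green circuit board, 90 (x) by 84 mm (y), walls 24 mm high, about 0.4 kg. Origin at the centre of its underside, axes as the cradle's. Home when its origin is over the cradle's origin (its +x face on the stop); it starts 10 to 22 mm short. A moulded pad in its middle, 34 mm square, top 46 mm above the worktop, takes the thumbscrew's foot.
- module_front (a point): Middle of the module's near (-x) face, where to push it home: an upright face 84 mm wide, from 12 to 36 mm above the worktop; the point is 24 mm above the worktop. It slides at 2 to 10 N; over 30 N is rough.
- clamp_arm (a joint): Swing of the blue clamp arm about its upright pivot, rad: 0 parked, pointing along the cradle's +x; grows clockwise seen from above to 1.57 at its stop, where the arm points along the cradle's -y and the thumbscrew is over the module's pad. It starts at 0 to 0.45, stays where it is left and takes about 0.25 N m to swing (2.6 N pushed sideways at 95 mm from the pivot).
- clamp_pivot (a point): On the clamp arm's pivot axis at mid-height of the arm (66 to 70 mm above the worktop). The arm is a bar 22 mm wide and 12 mm thick with upright sides; its round nose ends 108 mm from the pivot. The x axis points along the arm.
- thumbscrew: Knurled steel thumbscrew, upright, in the arm 70 mm from the pivot. Origin at the centre of its round head: 26 mm diameter, 18 mm high, 97 to 101 mm above the worktop. The arm's top is 25 mm below the origin; only a 10 mm stem is between. Right-hand quick thread: clockwise from above drives it down, 12 mm a turn. Let the hand go down with it: bearing down on the head or holding it up falsifies the feel and the clamp force.
- screw_axis (a point): On the thumbscrew's axis at its head's centre. Friction: an even 0.15 N m. Its swivel foot starts 1.5 to 5.5 mm above the pad (post set by eye: find the seat by feel). Once it bears, torque climbs 0.1 N m and clamp force 50 N per rad. Finger-tight: 0.065 to 0.14 N m above the free-running reading; 0.2 above cracks the board. Stopped, friction may shift the reading: judge by the rise. Stays where left.
- screw_dish: Bystander: aluminium dish of screws, 85 x 65 x 22 mm, beside the cradle. Origin at the centre of its underside. Leave it.
- meter: Bystander: multimeter, 150 x 78 x 42 mm, lying to the left. Origin at the centre of its underside. Leave it.
- cover: Bystander: white housing cover, 130 x 95 x 18 mm, lying to the left. Origin at the centre of its underside. Leave it.
- screwdriver: Bystander: green-handled screwdriver, 190 mm long, lying to the right. Origin on the worktop under its middle. Leave it.
- drain_pump: Bystander: white and black drain pump, 68 mm across, 60 mm high, at the back left. Origin at the centre of its underside. Leave it.
- inlet_elbow: Bystander: orange pipe piece, 44 mm across, 60 mm high, at the back. Origin at the centre of its underside. Leave it.
- filter_cup: Bystander: grey filter cup, 68 mm across, 85 mm high, at the back right. Origin at the centre of its underside. Leave it.
There are look-alikes about, which are no part of the job. What is shaped like the module but purple or yellow is not meant.

How it is judged:
By the outcome, as a careful person would: the job done as asked, in the order asked, and still so for the second after the job is handed in, with the robot touching nothing.
It also fails if it takes over 72 s, if anything falls off the work surface, if the arm or the gripper's body presses on something with over 40 N, if the wrist force passes 120 N, or if a joint passes its speed limit or range.

ROBOT

A 6-joint arm with a two-finger parallel gripper is mounted at the origin on the work surface. World frame = base frame: x ahead of the robot, y to its left, z up, the work surface at z = 0. Lengths are in m, angles in rad, forces in N, time in s.
With the tool pointing down it reaches from about 0.25 to 0.85 m from the base axis. Payload 12.5 kg.
Tool frame: the origin (TCP) lies at the very end of the fingers, on their centre line; the grasp point (between the pads) lies 19 mm behind it; z points along the fingers, y is the direction in which the jaws open and shut (so a half turn about z gives the same grasp; the last joint's range is limited). The gripper opens to 93 mm and grips with 3 to 60 N. Pads are 15 mm wide; open, the fingers measure 128 mm over their backs; the gripper's body (75 mm by 188 mm) begins 65 mm behind the grasp point.
Start: joints at [1.234, 0.351, 1.652, -0, 1.139, -0.085], TCP at [0.137, 0.533, 0.179] pointing down, gripper open.
Joint ranges: [-2.75, 2.75], [-0.79, 2.1], [0.01, 2.65], [-1.57, 4.71], [0.07, 3.14], [-2.87, 2.87]. Speed limits (rad/s): [2.22, 2.22, 2.79, 3.14, 3.14, 3.14].

INTERFACE

Orientations are given as a unit quaternion [x, y, z, w].
In Python, from rig import ctrl gives the robot as it stands. The module is installed in compiled form; this text tells all that it offers.
- The arm moves only by the shell command python3 -m handwheel 'ROWS' [FORCE]. ROWS is text: rows parted by semicolons, each of 5 numbers parted by spaces: the shift along the world's x, y, z in units of 25 mm (1.0 is 25 mm), then the turn about the world's z in units of 6 degrees (1.0 is 6 degrees), then the finger opening in mm, from 0 to 93. In form: dx dy dz spin gripper; .... A call has exactly 8 rows; each row shifts and turns the commanded pose from where the row before left it; what a row does not reach is not made up. A row lasts 1/10 s, in which the tool goes at most 50 mm and 8.59 degrees, less where a joint would pass 70% of its speed; a pose out of reach is approached as far as the arm can. A call is refused whole if a number of a shift passes 1 or a number of a turn 1, either way. A call with a gripper value outside its range is refused whole. The fingers move at their own pace and stop on an object; FORCE is the grip in N (left out, the last holds). Time passes only in rows, so rows that do not move let the fingers close, or fill a call up. It gives the time, the measured TCP pose, the force and the opening at its end, in the units of the state.
- ctrl.observe(): the state, without advancing time (a new reading comes with each control period).
- ctrl.grab_frame(name): name is "scene" or "side" or "wrist"; returns the picture (480x640x3 uint8, red, green, blue); there is no depth.
- ctrl.get_calibration(name): a dict with "fx", "fy", "cx", "cy" (pixels), "xyz" and "orientation" of the camera in the world. Camera axes: x right, y up, looking along -z (the intrinsics and any distortion apply to the point x, -y, -z); pixel columns grow to the right and rows downward; lengths in m; the calibration is good to about 2 mm. The wrist camera is an equidistant fisheye: a pixel r from the principal point sees the ray r / f radians off the axis. A picture is of the moment at which its call begins: read the wrist's pose just before it. get_calibration takes no time and is no camera call; for the wrist camera it gives the pose at the moment of the call.
- ctrl.finish_job(): hands the job in, once; it reports no verdict.
Trained networks look in the newest picture that a camera, given by its name, has taken for a name from the list of things; names that differ only in an ending like _2 or _b are one class to them, and where a whole thing is asked for, a point or a joint stands for the part that bears it (a point fixed in the world has none). Each returns a list of dicts, best first, with "confidence" (0 to 1); they miss things now and then, are a little off and sometimes report something else, mostly with a low value. They report only what shows in the picture. A call takes as long as a camera call. They do not tell look-alikes from the thing itself.
- ctrl.trace(label, camera): "mask" (480x640 bool, what is visible of it) and "xy" ([column, row] in pixels, amid what is visible of it).
The state is a dict: "time": time; "joint_pos": joint angles; "qd": joint speeds; "tau": joint torques, N m; "ee_pos": TCP position; "orientation": TCP orientation; "force": force on the tool from outside, world axes, zero at the start; "torque": the same for the moment, N m; "width": opening from 0.0 (shut) to 1.0 (fully open).
Only numpy, scipy, OpenCV 4.12 (cv2) and the standard library are available. Lean on these libraries where they do the work, as an engineer would, in place of code of your own. Each camera call takes 0.05 s, during which the arm holds its last target.

## Working session

There is one attempt and no reset: what is moved stays moved. The work goes in short steps, Python scripts to look and compute and a shell command to move; the robot and the scene stay as the last step left them, time stands still between calls to the robot, and variables do not carry over. Pictures are saved under pics/ and viewed, and the job is handed in when it is done.

```bash
mkdir -p pics; ls; cat > h.py <<'E'
import numpy as np, cv2
from rig import ctrl
from scipy.spatial.transform import Rotation as R
def snap(cam,fn=None):
    c=ctrl.get_calibration(cam); im=ctrl.grab_frame(cam)
    if fn: cv2.imwrite('pics/'+fn,im[:,:,::-1])
    return c,im
def ray(c,uv,fish=False):
    x=(uv[0]-c['cx'])/c['fx']; y=(uv[1]-c['cy'])/c['fy']
    if fish:
        r=np.hypot(x,y); s=np.sin(r)/r if r>1e-9 else 1; d=np.array([x*s,y*s,np.cos(r)])
    else: d=np.array([x,y,1.])
    d=d*[1,-1,-1]
    return np.array(c['xyz']),R.from_quat(c['orientation']).apply(d)
def atz(c,uv,z,fish=False):
    o,d=ray(c,uv,fish); return o+d*(z-o[2])/d[2]
def proj(c,p,fish=False):
    q=R.from_quat(c['orientation']).inv().apply(np.array(p)-c['xyz'])*[1,-1,-1]
    if fish:
        n=np.hypot(q[0],q[1]); r=np.arctan2(n,q[2]); x,y=(q[:2]/n*r if n>0 else (0,0))
    else: x,y=q[:2]/q[2]
    return np.array([c['fx']*x+c['cx'],c['fy']*y+c['cy']])
E
python3 - <<'E'
from h import *
for n in ['scene','side','wrist']:
    c,im=snap(n,n+'0.png'); print(n,c)
    for l in ['cradle','module','clamp_arm','thumbscrew']:
        for t in ctrl.trace(l,n)[:3]: print(n,l,t['confidence'],t['xy'],t['mask'].sum())
s=ctrl.observe(); print(s)
E
```

```text
pics
scene {'fx': 492.5879697759638, 'fy': 492.5879697759638, 'cx': 319.45207920141706, 'cy': 244.12473046496999, 'xyz': array([ 1.33960619, -0.22430546,  0.9271022 ]), 'orientation': array([0.29656964, 0.22385386, 0.56517112, 0.73655787])}
scene cradle 0.72 [295.9, 291.9] 1800
scene cradle 0.26 [321.1, 273.4] 393
scene module 0.75 [259.1, 230.2] 1087
scene module 0.72 [374.7, 268.2] 1227
scene module 0.61 [287.9, 269.2] 1193
scene clamp_arm 0.67 [320.5, 270.5] 373
scene thumbscrew 0.62 [318.6, 271.3] 147
side {'fx': 448.55984009558586, 'fy': 448.55984009558586, 'cx': 317.69141314787555, 'cy': 242.97016691595778, 'xyz': array([0.31057136, 0.60267434, 0.82151935]), 'orientation': array([-0.06949955,  0.35864137,  0.91610632, -0.16521315])}
side cradle 0.87 [308.4, 260.9] 1925
side module 0.87 [326.7, 243.2] 1014
side module 0.81 [392.6, 252.2] 1338
side module 0.79 [271.5, 306.4] 1709
side clamp_arm 0.91 [283.0, 236.4] 579
side thumbscrew 0.67 [280.5, 226.8] 140
wrist {'fx': 371.64829954431775, 'fy': 371.64829954431775, 'cx': 317.6620356887713, 'cy': 241.72613173550553, 'xyz': array([0.06730565, 0.55017745, 0.38362915]), 'orientation': array([-0.10286257, -0.07953116,  0.60738864,  0.78369199])}
{'time': 0.75, 'joint_pos': array([ 1.23441533e+00,  3.50658279e-01,  1.65177510e+00, -1.10731914e-05,
        1.13908780e+00, -8.46069864e-02]), 'qd': array([-0.00062343, -0.00099037, -0.00031693, -0.00065499,  0.00075065,
       -0.00036946]), 'tau': array([-3.70832367e-04, -4.97200906e+01, -2.85470206e+01,  6.99246163e-02,
        2.19924009e-02, -7.21151309e-06]), 'ee_pos': array([0.13700128, 0.53266963, 0.1789649 ]), 'orientation': array([1.25552472e-01, 9.92086980e-01, 3.39012612e-05, 1.23855150e-05]), 'force': array([-0.10363497,  0.96685434, -0.15949076]), 'torque': array([ 0.02632299, -0.00392441,  0.01508898]), 'width': 0.9990263237493784}
```

View pics/scene0.png

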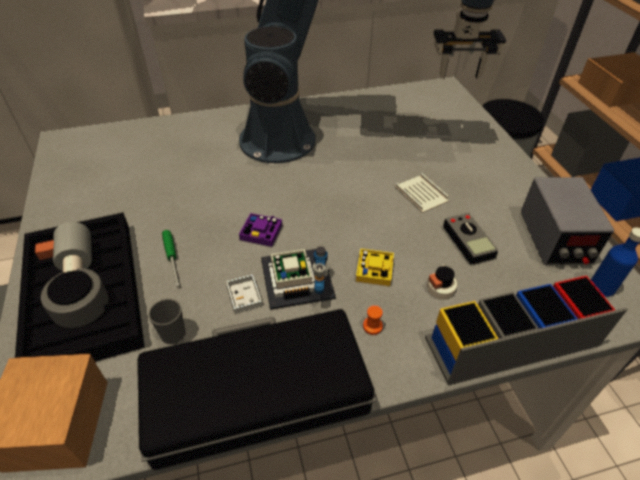

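View pics/side0.png

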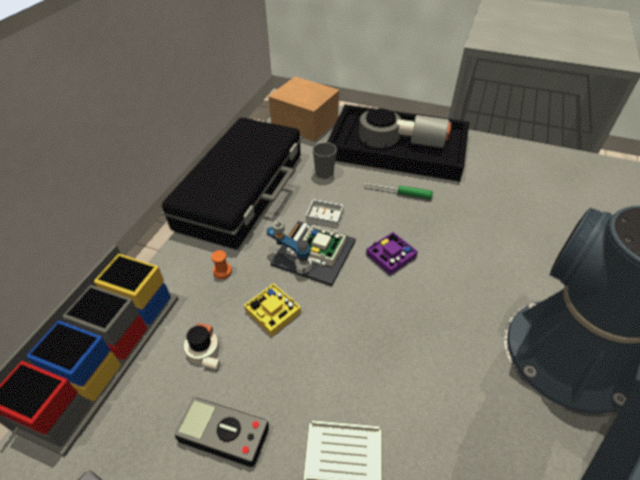

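```bash
python3 - <<'E'
import cv2
a=cv2.imread('pics/scene0.png')[200:350,220:420]; b=cv2.imread('pics/side0.png')[180:330,220:420]
cv2.imwrite('pics/sc0c.png',cv2.resize(a,None,fx=4,fy=4,interpolation=2)); cv2.imwrite('pics/si0c.png',cv2.resize(b,None,fx=4,fy=4,interpolation=2))
E
```

```text
(no output)
```

View pics/sc0c.png

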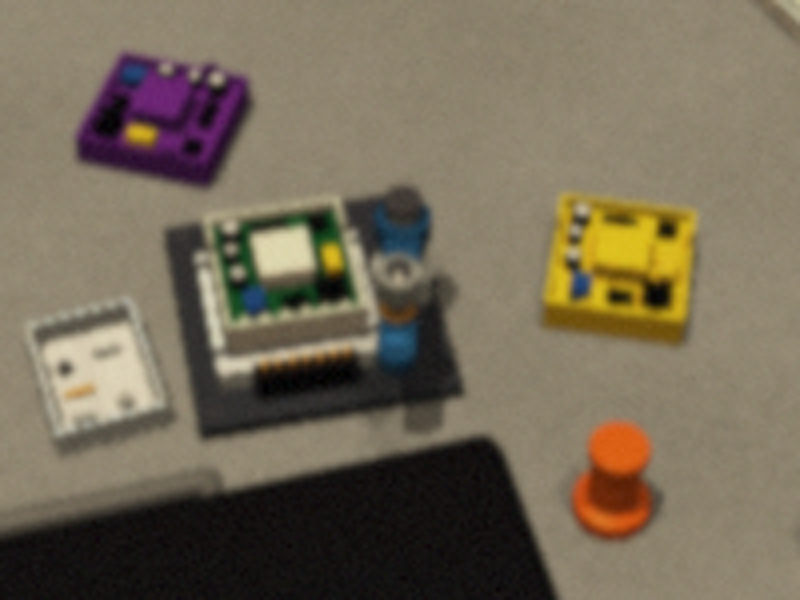

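View pics/si0c.png

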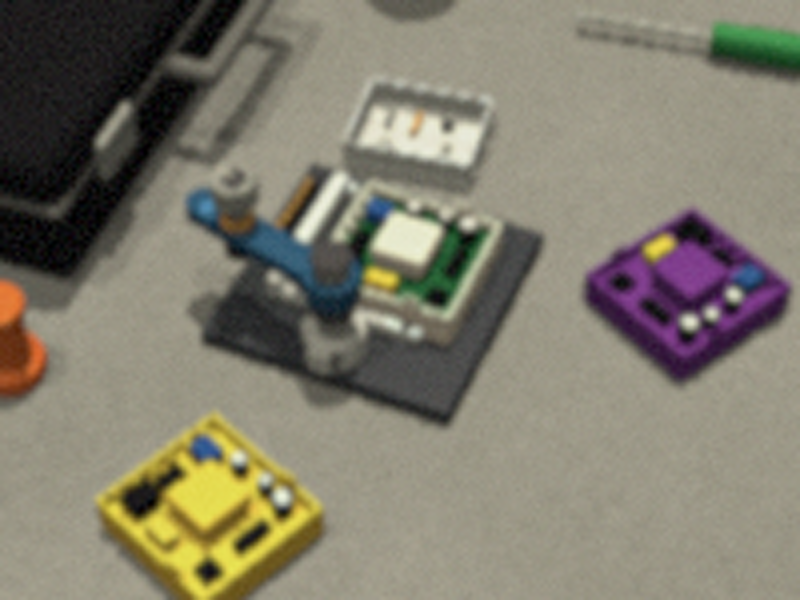

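The overview shows the cradle with the white/green module at about (290,267) in scene and (308,250) in side. The clamp arm is near its parked position. Next I'll get a rough pose from both cameras.

```bash
python3 - <<'E'
from h import *
cs=ctrl.get_calibration('scene'); cd=ctrl.get_calibration('side')
S=lambda u,v:(220+u/4,200+v/4); D=lambda u,v:(220+u/4,180+v/4)
for n,p in dict(mmxy=(170,230),pmxy=(205,430),pp=(462,392),mp=(420,190)).items(): print('scene plate',n,atz(cs,S(*p),.012)[:2])
for n,p in dict(pp=(207,335),mp=(447,418),mm=(542,237),pm=(315,165)).items(): print('side plate',n,atz(cd,D(*p),.012)[:2])
print('pad',atz(cs,S(282,252),.046)[:2],atz(cd,D(407,240),.046)[:2])
print('knob top',atz(cs,S(405,205),.09)[:2],atz(cd,D(333,258),.09)[:2])
print('screw',atz(cs,S(398,270),.108)[:2],atz(cd,D(235,180),.108)[:2])
print('nose',atz(cs,S(397,355),.068)[:2],atz(cd,D(197,205),.068)[:2])
# dish, purple
print('dish',atz(cs,S(97,370),.02)[:2])
print('purple',atz(cs,S(165,110),.04)[:2])
E
```

```text
scene plate mmxy [ 0.5070961  -0.14155507]
scene plate pmxy [ 0.66384364 -0.150536  ]
scene plate pp [ 0.6755097  -0.00096912]
scene plate mp [0.51404214 0.01868711]
side plate pp [0.66033981 0.00254663]
side plate mp [0.5068729  0.01156701]
side plate mm [ 0.49851852 -0.14166738]
side plate pm [ 0.65483683 -0.1522306 ]
pad [ 0.57250438 -0.0834321 ] [ 0.56499131 -0.08048574]
knob top [ 0.59366915 -0.01362021] [ 0.58432774 -0.01472568]
screw [ 0.65567194 -0.03468612] [ 0.651816   -0.03598402]
nose [ 0.68226032 -0.04222029] [ 0.68344841 -0.04502759]
dish [ 0.61148162 -0.20337992]
purple [ 0.42947427 -0.12810773]
```

```bash
R=".545 -1 0 .075 93"; python3 -m handwheel '0.55 -1 0 0.1 0; 0.55 -1 0 0.1 0; 0.55 -1 0 0.1 0; 0.55 -1 0 0.1 0; 0.55 -1 0 0.1 0; 0.55 -1 0 0.1 0; 0.55 -1 0 0.1 0; 0.55 -1 0 0.1 0'
```

```text
time: 1.55
ee_pos: [0.2474, 0.3317, 0.1791]
orientation: [0.084, 0.996, 0.0, 0.0]
force: [-0.5, -0.0, -0.4]
width: 0.359
```

```bash
python3 -m handwheel '0.55 -1 0 0.1 0; 0.55 -1 0 0.1 0; 0.55 -1 0 0.1 0; 0.55 -1 0 0.1 0; 0.55 -1 0 0.1 0; 0.55 -1 0 0.1 0; 0.55 -1 0 0.1 0; 0.55 -1 0 0.1 0'
```

```text
time: 2.35
ee_pos: [0.3575, 0.1316, 0.1791]
orientation: [0.042, 0.999, 0.0, 0.0]
force: [0.7, -0.5, 0.0]
width: 0.004
```

```bash
python3 -m handwheel '0.5 -1 0 0.1 0; 0.5 -1 0 0.1 0; 0.5 -1 0 0.1 0; 0.5 -1 0 0.1 0; 0.4 -1 0 0 0; 0.4 -1 0 0 0; 0 -1 0 0 0; 0 -0.5 0 0 0'; python3 - <<'E'
from h import *
s=ctrl.observe(); print(s['ee_pos'],s['orientation'],s['joint_pos'])
c,im=snap('wrist','w1.png'); print(c)
E
```

```text
time: 3.15
ee_pos: [0.4271, -0.0563, 0.1789]
orientation: [0.022, 1.0, -0.0, 0.0]
force: [-0.2, 0.5, 0.4]
width: 0.003
[ 0.42707613 -0.05628531  0.17891861] [ 2.17904924e-02  9.99762556e-01 -7.46328551e-05  2.09026429e-05] [-2.39092914e-01  1.30834491e-01  1.94009761e+00 -1.55834945e-04
  1.07058755e+00 -1.76623007e+00]
{'fx': 371.64829954431775, 'fy': 371.64829954431775, 'cx': 317.6620356887713, 'cy': 241.72613173550553, 'xyz': array([ 0.35517664, -0.05340034,  0.38364218]), 'orientation': array([-0.09404522, -0.08977177,  0.68554585,  0.71632633])}
```

View pics/w1.png

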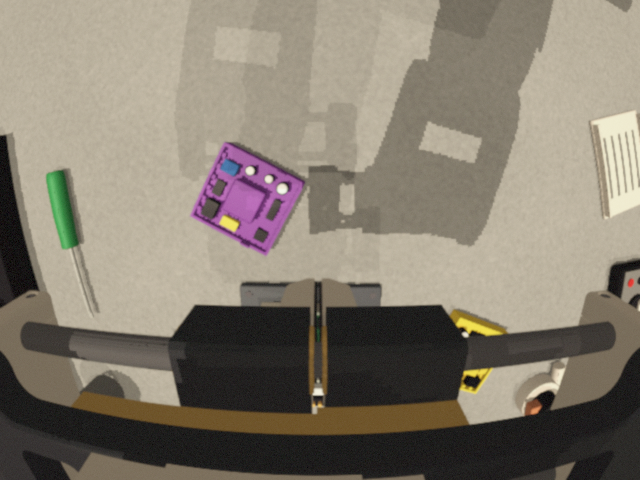

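The wrist camera looks behind the fingers, and the purple look-alike shows at (247,198). I'll move the hand past the cradle so the camera is above it.

```bash
python3 -m handwheel '1 0 0.2 0 0; 1 0 0.2 0 0; 1 0 0.2 0 0; 1 0 0.2 0 0; 1 0 0.2 0 0; 1 0 0.2 0 0; 1 0 0.2 0 0; 1 0 0.2 0 0'
```

```text
time: 4.0
ee_pos: [0.6278, -0.0537, 0.2191]
orientation: [0.021, 1.0, 0.0, -0.0]
force: [-1.2, 0.2, 0.4]
width: 0.005
```

```bash
python3 -m handwheel '1 0 0 0 0; 1 0 0 0 0; 1 0 0 0 0; 0.5 0 0 0 0; 0 0 0 0 0; 0 0 0 0 0; 0 0 0 0 0; 0 0 0 0 0'; python3 - <<'E'
from h import *
s=ctrl.observe(); print(s['ee_pos'],s['orientation'],s['joint_pos'])
c,im=snap('wrist','w2.png'); print(c)
for l in ['cradle','module','clamp_arm','thumbscrew']:
    for t in ctrl.trace(l,'wrist')[:3]: print(l,t['confidence'],t['xy'],t['mask'].sum())
E
```

```text
time: 4.8
ee_pos: [0.714, -0.0547, 0.2194]
orientation: [0.021, 1.0, -0.0, 0.0]
force: [-0.5, 0.3, -0.5]
width: 0.004
[ 0.71402996 -0.05469227  0.21938953] [ 2.11958250e-02  9.99775335e-01 -1.79109187e-05  1.29849050e-04] [-1.41424199e-01  6.36953815e-01  1.10294313e+00 -4.47984741e-06
  1.40143359e+00 -1.66982495e+00]
{'fx': 371.64829954431775, 'fy': 371.64829954431775, 'cx': 317.6620356887713, 'cy': 241.72613173550553, 'xyz': array([ 0.64209707, -0.0518991 ,  0.42409568]), 'orientation': array([-0.09403112, -0.08996112,  0.6859567 ,  0.715911  ])}
cradle 0.73 [296.4, 120.9] 10037
module 0.92 [462.9, 113.8] 5891
module 0.59 [283.0, 76.5] 6807
clamp_arm 0.97 [340.6, 137.8] 2928
thumbscrew 0.6 [340.3, 159.1] 718
thumbscrew 0.23 [620.2, 109.1] 3711
```

View pics/w2.png

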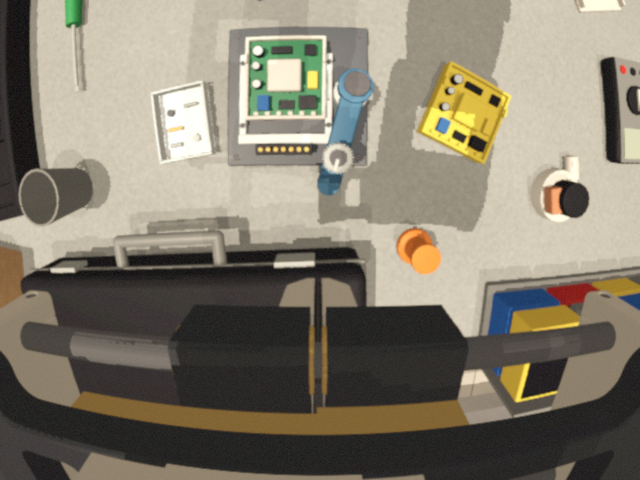

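```bash
python3 - <<'E'
import cv2
a=cv2.imread('pics/w2.png')[15:215,210:400]
cv2.imwrite('pics/w2c.png',cv2.resize(a,None,fx=3,fy=3,interpolation=2)[:600])
E
```

```text
(no output)
```

View pics/w2c.png

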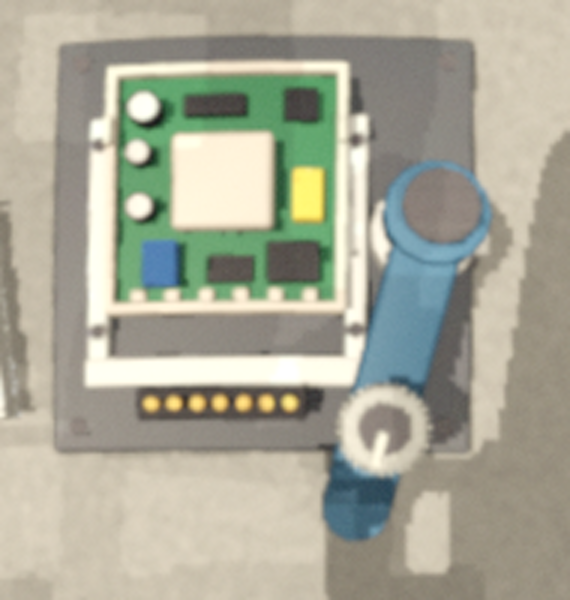

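```bash
cat > meas.py <<'E'
from h import *
c={'fx': 371.64829954431775, 'fy': 371.64829954431775, 'cx': 317.6620356887713, 'cy': 241.72613173550553, 'xyz': np.array([ 0.64209707, -0.0518991 ,  0.42409568]), 'orientation': np.array([-0.09403112, -0.08996112,  0.6859567 ,  0.715911  ])}
W=lambda u,v,z:atz(c,(210+u/3,15+v/3),z,True)[:2]
P=[W(62,42,.012),W(473,38,.012),W(470,450,.012),W(57,450,.012)]
M=[W(108,64,.036),W(350,63,.036),W(347,310,.036),W(108,312,.036)]
Q=[W(173,134,.046),W(272,132,.046),W(274,228,.046),W(172,230,.046)]
for n,X in zip('PMQ',(P,M,Q)):
    X=np.array(X); dx=((X[3]+X[2])-(X[0]+X[1]))/2; dy=((X[1]+X[2])-(X[0]+X[3]))/2
    print(n,X.mean(0),'len',np.hypot(*dx),np.hypot(*dy),'yaw',np.degrees([np.arctan2(dx[1],dx[0]),np.arctan2(-dy[0],dy[1])]))
print('knob',W(444,205,.09),W(438,212,.074)); print('screw',W(385,425,.108),W(385,430,.099)); print('nose c',W(360,508,.074),'stop',W(200,358,.030))
E
python3 meas.py
```

```text
P [ 0.58369428 -0.07137011] len 0.15791959031247674 0.15356033685549167 yaw [-3.00184806 -2.93143496]
M [ 0.56766758 -0.08185792] len 0.09004930132358936 0.08364625407555736 yaw [-2.60947591 -3.551135  ]
Q [ 0.568587   -0.08248474] len 0.0338592240640695 0.03384646720369344 yaw [-1.98402048 -2.81031804]
knob [ 0.58742607 -0.01379663] [ 0.58704706 -0.01394715]
screw [ 0.65291911 -0.03495303] [ 0.65468733 -0.03452411]
nose c [ 0.67999277 -0.04193122] stop [ 0.62878713 -0.09450084]
```

```bash
cat >> meas.py <<'E'
def tri(rs):
    A=np.zeros((3,3));b=np.zeros(3)
    for o,d in rs:
        d=d/np.linalg.norm(d);Pm=np.eye(3)-np.outer(d,d);A+=Pm;b+=Pm@o
    return np.linalg.solve(A,b)
cs=ctrl.get_calibration('scene'); cd=ctrl.get_calibration('side')
print('knob tri',tri([ray(c,(210+444/3,15+205/3),True),ray(cs,(220+405/4,200+203/4)),ray(cd,(220+333/4,180+254/4))]))
print('screw tri',tri([ray(c,(210+385/3,15+425/3),True),ray(cs,(220+398/4,200+266/4)),ray(cd,(220+235/4,180+180/4))]))
E
python3 meas.py | tail -2
```

```text
knob tri [ 0.58745008 -0.0144644   0.08895128]
screw tri [ 0.65247907 -0.03481523  0.10831977]
```

```bash
python3 -m handwheel '-1 -0.1 0 0 0; -1 -0.1 0 0 0; -1 -0.1 0 0 0; -1 -0.1 0 0 0; -1 -0.1 0 0 0; -1 -0.1 -0.5 0 0; -1 -0.1 -0.5 0 0; -1 -0.1 -0.5 -0.1 0'
```

```text
time: 5.85
ee_pos: [0.5134, -0.0749, 0.1812]
orientation: [0.026, 1.0, -0.0, 0.0]
force: [1.2, -0.4, 0.0]
width: 0.007
```

```bash
python3 -m handwheel '-1 -0.1 -0.5 0 0; 0 0 -1 0 0; 0 0 -1 0 0; 0 0 -1 0 0; 0 0 -1 0 0; 0 0 -1 0 0; 0 0 -0.7 0 0; 0 0 0 0 0'; python3 - <<'E'
from h import *
s=ctrl.observe(); print(s['ee_pos'],s['orientation'],s['force'],s['torque'])
snap('wrist','w3.png')
E
```

```text
time: 6.65
ee_pos: [0.4882, -0.0771, 0.0248]
orientation: [0.026, 1.0, 0.0, -0.002]
force: [0.0, 0.6, 0.5]
width: 0.004
[ 0.48817316 -0.07706022  0.02476234] [ 2.64779167e-02  9.99647918e-01  3.82126730e-04 -1.67771538e-03] [0.04836473 0.55375894 0.48070937] [0.0483088 0.0144797 0.019886 ]
```

View pics/w3.png

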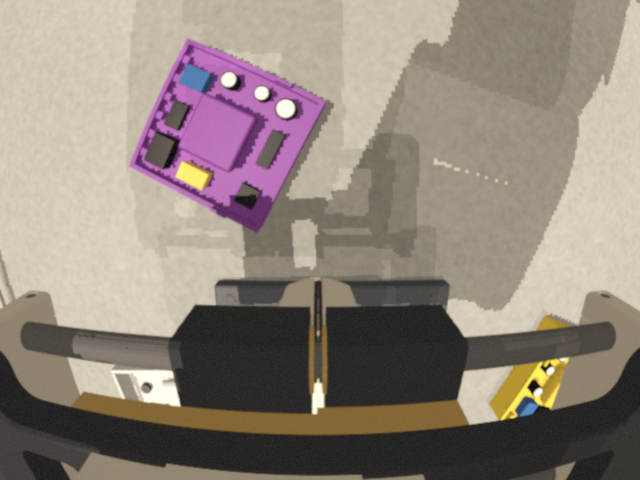

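```bash
python3 -m handwheel '0.2 -0.01 0 0 0; 0.2 -0.01 0 0 0; 0.2 -0.01 0 0 0; 0.2 -0.01 0 0 0; 0.1 0 0 0 0; 0.1 -0.01 0 0 0; 0.1 0 0 0 0; 0.1 -0.01 0 0 0'
```

```text
time: 7.5
ee_pos: [0.5196, -0.0788, 0.0264]
orientation: [0.026, 1.0, 0.0, -0.0]
force: [0.0, 1.4, -1.2]
width: 0.007
```

```bash
python3 -m handwheel '0.08 -0.01 0 0 0; 0.08 0 0 0 0; 0.08 -0.01 0 0 0; 0.08 0 0 0 0; 0 0 0 0 0; 0 0 0 0 0; 0 0 0 0 0; 0 0 0 0 0'
```

```text
time: 8.3
ee_pos: [0.5274, -0.0793, 0.0264]
orientation: [0.026, 1.0, 0.0, -0.0]
force: [1.0, -0.1, 0.0]
width: 0.005
```

```bash
python3 - <<'E'
from h import *
c,im=snap('scene'); a=im[190:340,220:420,::-1]
d,im=snap('side'); b=im[170:320,220:420,::-1]
cv2.imwrite('pics/b4.png',np.hstack([cv2.resize(x,None,fx=2,fy=2.0,interpolation=2) for x in (a,b)]))
E
```

```text
(no output)
```

View pics/b4.png

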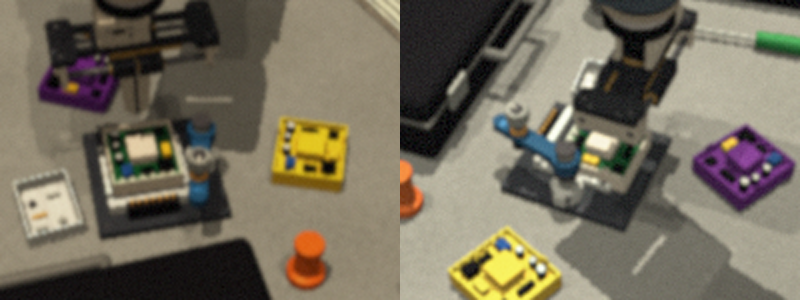

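```bash
python3 -m handwheel '0.04 0 0 0 0; 0.04 0 0 0 0; 0.04 -0.01 0 0 0; 0.04 0 0 0 0; 0.04 0 0 0 0; 0.04 0 0 0 0; 0 0 0 0 0; 0 0 0 0 0'; python3 - <<'E'
from h import *
s=ctrl.observe();print(s['force'],s['ee_pos'])
c,im=snap('scene')
t=ctrl.trace('module','scene')
for i in t: print(i['confidence'],i['xy'])
a=im[215:305,240:360,::-1];cv2.imwrite('pics/b5.png',cv2.resize(a,None,fx=6,fy=6,interpolation=2))
E
```

```text
time: 9.2
ee_pos: [0.5335, -0.0796, 0.0264]
orientation: [0.026, 1.0, 0.0, -0.0]
force: [-0.4, 0.5, 0.7]
width: 0.007
[-0.3851589   0.53301922  0.65526062] [ 0.53348221 -0.07958973  0.02640362]
0.83 [262.6, 235.5]
0.76 [373.7, 267.9]
0.63 [290.7, 268.6]
```

View pics/b5.png

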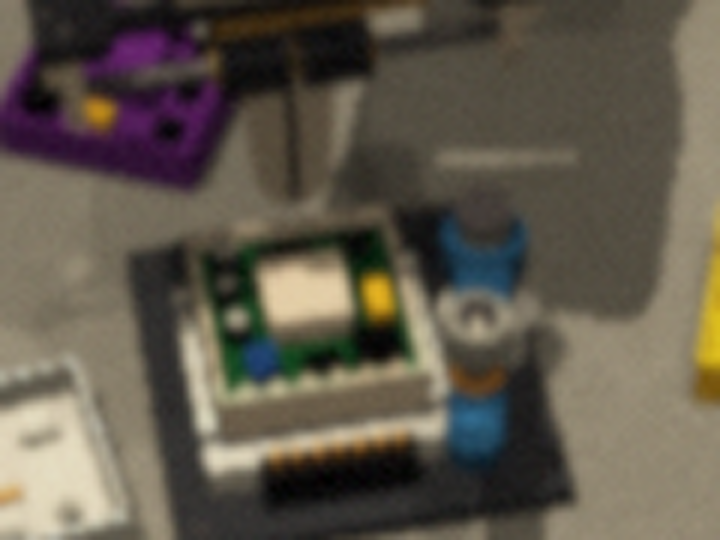

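```bash
python3 -m handwheel '0.04 0 0 0 0; 0.04 0 0 0 0; 0.04 -0.01 0 0 0; 0.04 0 0 0 0; 0.04 0 0 0 0; 0.04 0 0 0 0; 0.04 0 0 0 0; 0.04 -0.01 0 0 0'; python3 - <<'E'
from h import *
s=ctrl.observe();print(s['force'],s['ee_pos'])
c,im=snap('scene')
a=im[215:305,240:360,::-1];cv2.imwrite('pics/b6.png',cv2.resize(a,None,fx=6,fy=6,interpolation=2))
s=ctrl.observe();print(s['force'],s['ee_pos'])
E
```

```text
time: 10.1
ee_pos: [0.5416, -0.0801, 0.0264]
orientation: [0.026, 1.0, -0.0, 0.0]
force: [0.4, 1.1, -0.2]
width: 0.001
[ 0.3919019   1.12719283 -0.15373322] [ 0.54160611 -0.08009438  0.02644154]
[0.09365332 0.07212481 0.10868383] [ 0.54172397 -0.08014889  0.02643978]
```

View pics/b6.png

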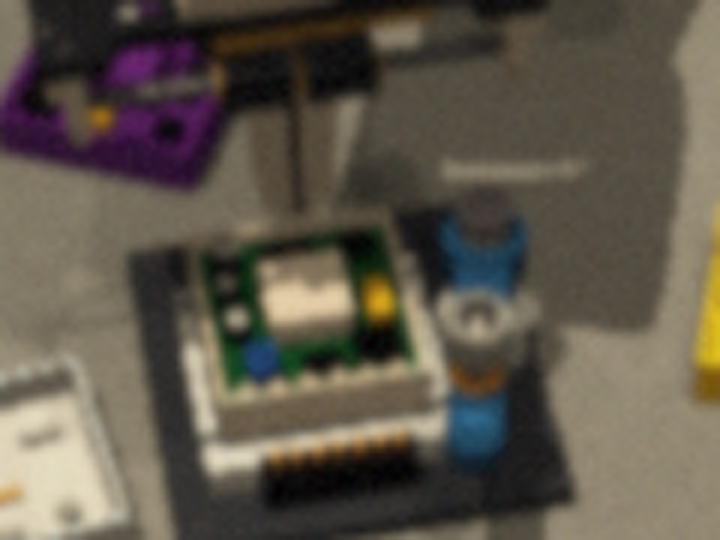

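```bash
python3 - <<'E'
from h import *
c=ctrl.get_calibration('scene')
s=ctrl.observe()
f=lambda p:(proj(c,p)-[240,215])*6
print('tcp',f(s['ee_pos']))
a=np.radians(-2.9);X=np.array([np.cos(a),np.sin(a)]);Y=np.array([-np.sin(a),np.cos(a)])
o0=np.array([.568,-.0822]);oh=np.array([.5835,-.0838])
im=cv2.imread('pics/b6.png')
for o,col in ((o0,(0,0,255)),(oh,(0,255,255))):
    for z in (.036,):
        P=[f([*(o+x*X+y*Y),z]) for x,y in ((-.045,-.042),(.045,-.042),(.045,.042),(-.045,.042))]
        cv2.polylines(im,[np.int32(P)],True,col,1)
    P=[f([*(o+x*X+y*Y),.046]) for x,y in ((-.017,-.017),(.017,-.017),(.017,.017),(-.017,.017))]
    cv2.polylines(im,[np.int32(P)],True,col,1)
p=f(s['ee_pos']);cv2.circle(im,(int(p[0]),int(p[1])),4,(255,0,255),-1)
P=[f([*(oh+[0,0]+x*X+y*Y),.012]) for x,y in ((-.08,-.066),(.08,-.066),(.08,.09),(-.08,.09))]
cv2.polylines(im,[np.int32(P)],True,(255,255,0),1)
cv2.imwrite('pics/b7.png',im)
E
```

```text
tcp [295.91433701 263.54737473]
```

View pics/b7.png

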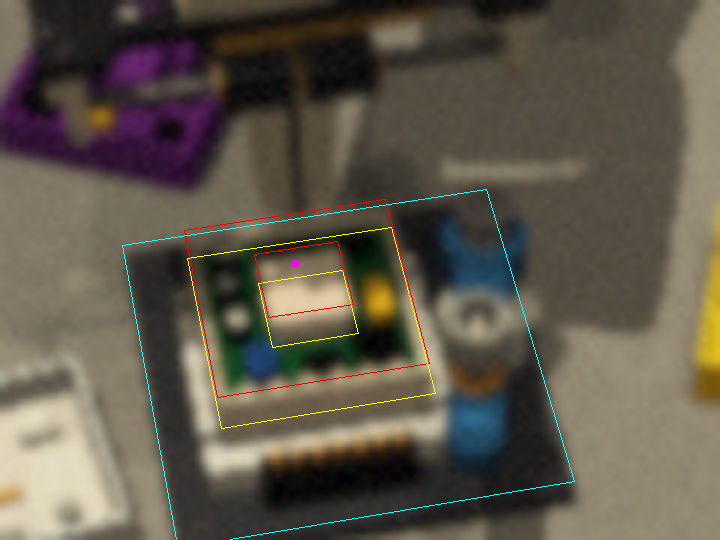

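```bash
python3 - <<'E'
from h import *
c,im=snap('scene','s8.png')
a=cv2.cvtColor(cv2.imread('pics/scene0.png'),cv2.COLOR_BGR2GRAY).astype(np.float32);b=cv2.cvtColor(cv2.imread('pics/s8.png'),cv2.COLOR_BGR2GRAY).astype(np.float32)
def tm(x0,y0,x1,y1):
    up=lambda i:cv2.resize(i,None,fx=8,fy=8,interpolation=cv2.INTER_CUBIC)
    T=up(a[y0:y1,x0:x1]);m=8;S=up(b[y0-m:y1+m,x0-m:x1+m])
    r=cv2.matchTemplate(S,T,cv2.TM_CCOEFF_NORMED);_,v,_,l=cv2.minMaxLoc(r);return v,(l[0]/8-m,l[1]/8-m)
print('module lower',tm(272,264,308,285)); print('pad+yel',tm(278,255,308,275)); print('plate/connector',tm(280,286,312,305)); print('stop L',tm(264,280,330,305))
print(proj(c,[.568,-.082,.04]),proj(c,[.578,-.0825,.04]))
x,im=snap('wrist','w8.png')
E
python3 - <<'E'
import cv2
a=cv2.imread('pics/w8.png');cv2.imwrite('pics/w8c.png',cv2.resize(a[250:430,220:420],None,fx=4,fy=3.3)[:600])
E
```

```text
module lower (0.9751901030540466, (0.0, 0.125))
pad+yel (0.9242905378341675, (0.125, 0.75))
plate/connector (0.9984170198440552, (0.0, 0.0))
stop L (0.997779369354248, (0.0, 0.0))
[290.75896981 263.17961174] [291.48612133 266.26228891]
```

View pics/w8c.png

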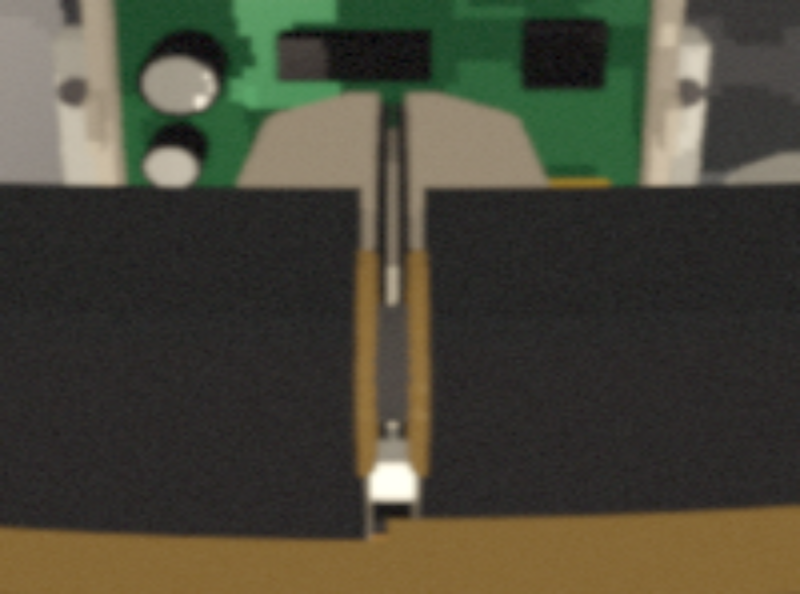

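View pics/w8.png

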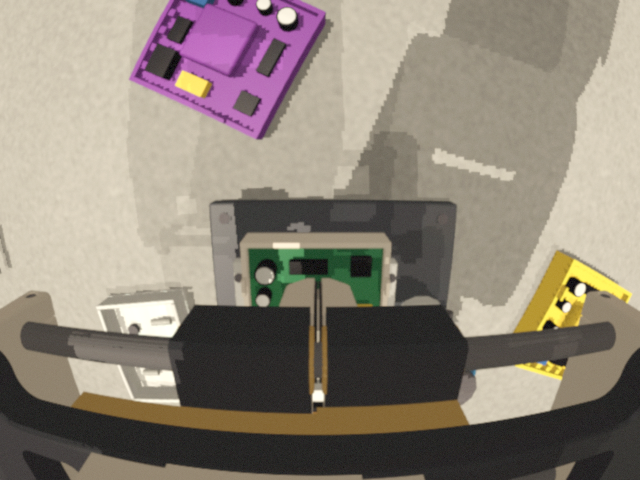

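```bash
python3 - <<'E'
from h import *
c=ctrl.get_calibration('wrist');s=ctrl.observe();e=s['ee_pos']
print(s['time'],e,c['xyz'],c['orientation'])
for p in [e,e+[-.0075,0,0],e+[0,0,.02],[.523,-.08,.036],[.523,-.08,.012],[.533,-.08,.036],[.5,-.08,0]]: print(p,proj(c,p,True))
E
```

```text
10.25 [ 0.54153944 -0.0800949   0.02642328] [ 0.4696925  -0.0765915   0.23114117] [-0.09440549 -0.08938024  0.68221886  0.71949719]
[ 0.54153944 -0.0800949   0.02642328] [318.28204723 270.39760302]
[ 0.53403944 -0.0800949   0.02642328] [317.59760944 258.15972003]
[ 0.54153944 -0.0800949   0.04642328] [318.33418714 282.83014267]
[0.523, -0.08, 0.036] [316.68603585 244.11392141]
[0.523, -0.08, 0.012] [316.79414596 233.67258698]
[0.533, -0.08, 0.036] [317.66286211 261.56616945]
[0.5, -0.08, 0] [314.86861604 193.49387777]
```

```bash
python3 - <<'E'
from h import *
c=ctrl.get_calibration('scene');f=lambda p:(proj(c,p)-[240,215])*6
for x in (.5335,.5416):
  for z in (.026,.04,.05,.06): print(x,z,f([x,-.0798,z]))
im=cv2.imread('pics/s8.png')[190:270,250:340];cv2.imwrite('pics/s8c.png',cv2.resize(im,None,fx=7,fy=7,interpolation=2))
E
```

```text
0.5335 0.026 [292.37802357 249.70014953]
0.5335 0.04 [291.0150563  226.63574655]
0.5335 0.05 [290.02738467 209.922171  ]
0.5335 0.06 [289.02770003 193.00530892]
0.5416 0.026 [296.72191301 263.88471966]
0.5416 0.04 [295.38952852 240.83658775]
0.5416 0.05 [294.42395626 224.1337239 ]
0.5416 0.06 [293.4465864  207.22678028]
```

View pics/s8c.png

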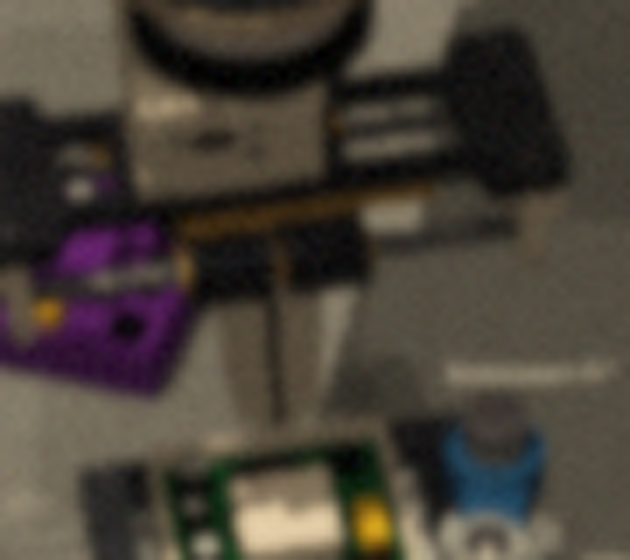

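```bash
python3 - <<'E'
from h import *
cs=ctrl.get_calibration('scene')
t=proj(cs,[.137,.5327,.179]);print(t, proj(cs,[.137,.5327,.244]))
im=cv2.imread('pics/scene0.png');x0,y0=int(t[0])-50,max(0,int(t[1])-60)
z=cv2.resize(im[y0:y0+100,x0:x0+100],None,fx=4,fy=4,interpolation=2)
Y=np.array([.249,.968,0])
for zz,col in ((.179,(0,0,255)),(.209,(0,255,255))):
  for y in (-.0465,0,.0465):
    p=(proj(cs,np.array([.137,.5327,zz])+Y*y)-[x0,y0])*4; cv2.circle(z,(int(p[0]),int(p[1])),3,col,-1)
c,im=snap('side','si9.png'); e=ctrl.observe()['ee_pos']
q=proj(c,e);x1,y1=int(q[0])-50,int(q[1])-60
w=cv2.resize(im[y1:y1+100,x1:x1+100,::-1],None,fx=4,fy=4,interpolation=2)
for zz,col in ((0,(0,0,255)),(.03,(0,255,255))):
    p=(proj(c,e+[0,0,zz])-[x1,y1])*4; cv2.circle(w,(int(p[0]),int(p[1])),3,col,-1)
cv2.imwrite('pics/t9.png',np.hstack([z,w]))
E
```

```text
[456.82804681  89.17649446] [461.45955057  68.67913053]
```

View pics/t9.png

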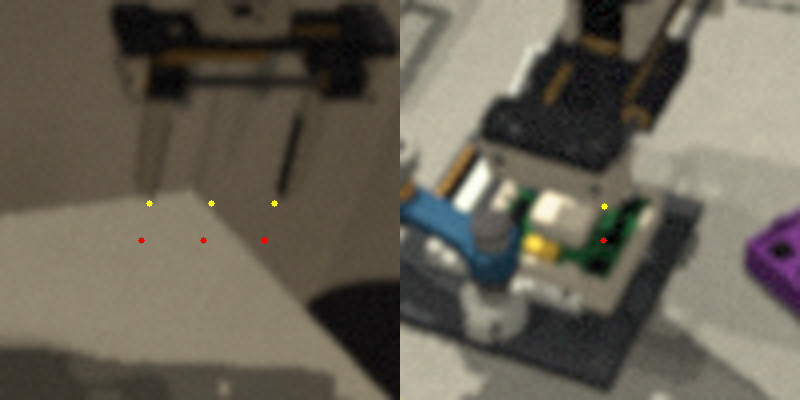

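The wrist view shows the board on the robot side of the fingers, and I feel no contact force. The visible fingertips appear to sit about 30 mm above the reported TCP, so they are passing over the module without touching it. I'll back off the way I came and find the true tip height with a light touch on the worktop.

```bash
python3 -m handwheel '-0.4 0.02 0 0 0; -0.4 0.02 0 0 0; -0.4 0.02 0 0 0; -0.4 0.02 0 0 0; -0.4 0.02 0 0 0; -0.3 0.02 0 0 0; 0 0 0 0 0; 0 0 0 0 0'; python3 - <<'E'
from h import *
s=ctrl.observe();e=s['ee_pos'];print(e,s['force'])
cw,iw=snap('wrist','w10.png'); cs,im=snap('scene','s10.png'); cd,jm=snap('side','d10.png')
print('purple corner',atz(cw,(0,0),.03,True)[:0])
out=[]
for c,i in ((cs,im),(cd,jm)):
    q=proj(c,e);x1,y1=int(q[0])-50,int(q[1])-75
    w=cv2.resize(i[y1:y1+100,x1:x1+100,::-1],None,fx=4,fy=4,interpolation=2)
    for zz,col in ((0,(0,0,255)),(.03,(0,255,255))):
        p=(proj(c,e+[0,0,zz])-[x1,y1])*4; cv2.circle(w,(int(p[0]),int(p[1])),2,col,-1)
    out.append(w)
cv2.imwrite('pics/t10.png',np.hstack(out))
E
```

```text
time: 11.1
ee_pos: [0.4843, -0.0772, 0.0266]
orientation: [0.026, 1.0, -0.0, 0.0]
force: [-0.7, 0.4, 0.1]
width: 0.005
[ 0.48425429 -0.07719296  0.0266049 ] [-0.65393938  0.40575689  0.09921828]
purple corner []
```

View pics/t10.png

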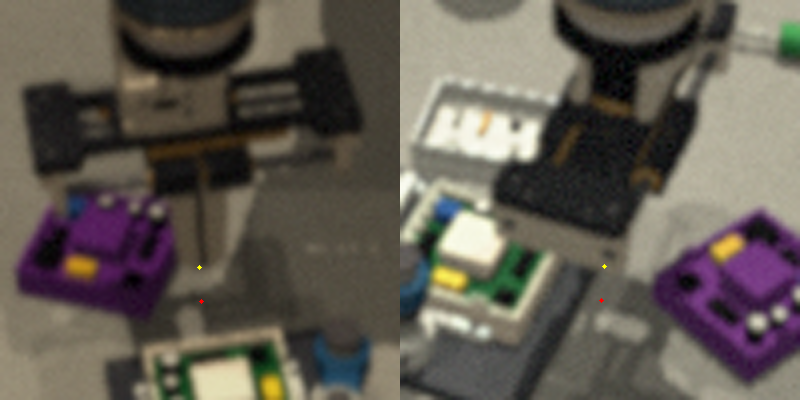

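View pics/w10.png

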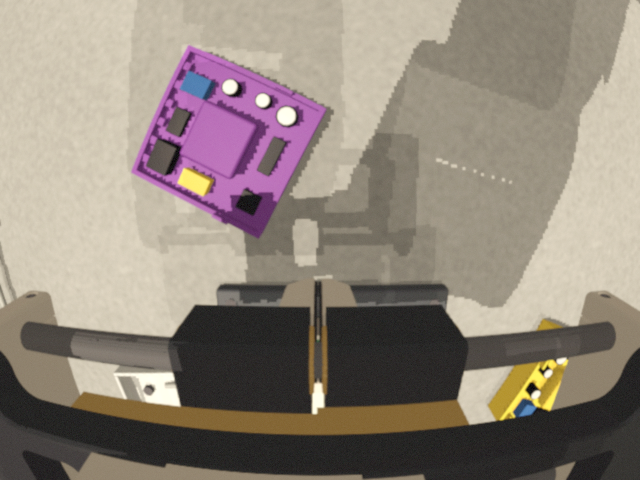

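```bash
python3 - <<'E'
from h import *
c=ctrl.get_calibration('wrist')
for z in (0,.024): print(atz(c,(258,237),z,True),atz(c,(326,107),z,True))
E
```

```text
[ 0.46893489 -0.11535466  0.        ] [ 0.38923824 -0.06733857  0.        ]
[ 0.46307268 -0.11102175  0.024     ] [ 0.39165081 -0.06799109  0.024     ]
```

```bash
python3 -m handwheel '0 0 -0.3 0 0; 0 0 -0.3 0 0; 0 0 -0.3 0 0; 0 0 -0.3 0 0; 0 0 -0.2 0 0; 0 0 -0.1 0 0; 0 0 0 0 0; 0 0 0 0 0'; python3 - <<'E'
from h import *
s=ctrl.observe();e=s['ee_pos'];print(e,s['force'])
cs,im=snap('scene','s11.png'); cd,jm=snap('side','d11.png')
out=[]
for c,i in ((cs,im),(cd,jm)):
    q=proj(c,e+[0,0,.033]);x1,y1=int(q[0])-50,int(q[1])-65
    w=cv2.resize(i[y1:y1+100,x1:x1+100,::-1],None,fx=4,fy=4,interpolation=2)
    for zz,col in ((0.033,(0,0,255)),):
        p=(proj(c,e+[0,0,zz])-[x1,y1])*4; cv2.circle(w,(int(p[0]),int(p[1])),2,col,-1)
    out.append(w)
cv2.imwrite('pics/t11.png',np.hstack(out))
E
```

```text
time: 12.05
ee_pos: [0.4841, -0.0771, -0.0109]
orientation: [0.026, 1.0, -0.0, 0.0]
force: [-0.3, 0.0, 1.0]
width: 0.001
[ 0.48412081 -0.07712582 -0.01094638] [-0.3438625   0.0231233   0.96555801]
```

View pics/t11.png

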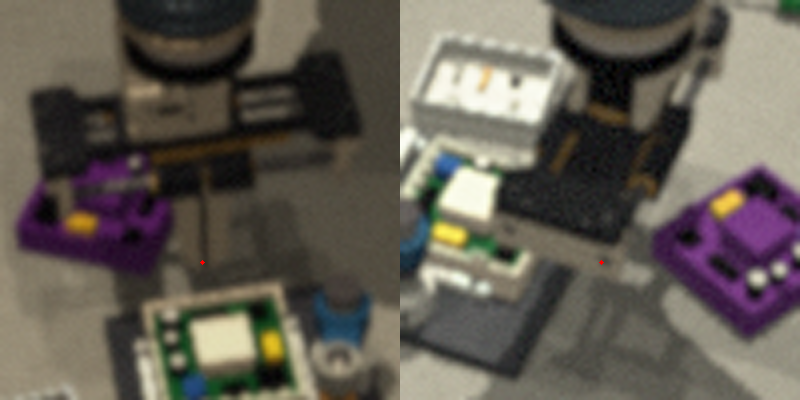

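True tip is about ee_z + 33 mm, and the projected dot lands on the tip in both views. I'll raise slightly so the finger carriers clear the clamp knob, then push again.

```bash
python3 -m handwheel '0 -0.2 0.1 0 0; 0.2 -0.11 0.1 0 0; 0.2 -0.01 0 0 0; 0.2 -0.01 0 0 0; 0.2 -0.01 0 0 0; 0.1 0 0 0 0; 0.04 0 0 0 0; 0.04 0 0 0 0'
```

```text
time: 12.95
ee_pos: [0.5084, -0.0855, -0.0062]
orientation: [0.026, 1.0, 0.0, -0.0]
force: [0.2, -0.2, 0.9]
width: 0.008
```

```bash
python3 -m handwheel '0.04 0 0 0 0; 0.04 0 0 0 0; 0.04 0 0 0 0; 0.04 -0.01 0 0 0; 0.04 0 0 0 0; 0.04 0 0 0 0; 0.04 0 0 0 0; 0.04 -0.01 0 0 0'
```

```text
time: 13.75
ee_pos: [0.5161, -0.086, -0.0062]
orientation: [0.026, 1.0, 0.0, -0.001]
force: [-3.4, -0.2, 2.5]
width: 0.009
```

```bash
python3 -m handwheel '0.05 0 0 0 0; 0.05 0 0 0 0; 0.05 0 0 0 0; 0.05 -0.01 0 0 0; 0.05 0 0 0 0; 0.05 0 0 0 0; 0.05 0 0 0 0; 0.05 -0.01 0 0 0'
```

```text
time: 14.55
ee_pos: [0.5267, -0.0866, -0.0061]
orientation: [0.026, 1.0, -0.0, 0.0]
force: [-2.3, 0.3, 0.3]
width: 0.004
```

```bash
python3 -m handwheel '0.02 0 0 0 0; 0.02 0 0 0 0; 0.02 0 0 0 0; 0.02 0 0 0 0; 0.02 0 0 0 0; 0.02 0 0 0 0; 0.02 0 0 0 0; 0.02 0 0 0 0'
```

```text
time: 15.35
ee_pos: [0.5296, -0.0865, -0.0062]
orientation: [0.026, 1.0, 0.0, -0.001]
force: [-9.2, -1.8, 5.0]
width: 0.003
```

```bash
python3 -m handwheel '0.02 0 0 0 0; 0.02 0 0 0 0; 0 0 0 0 0; 0 0 0 0 0; 0 0 0 0 0; 0 0 0 0 0; 0 0 0 0 0; 0 0 0 0 0'; python3 - <<'E'
from h import *
for k in range(2):
  s=ctrl.observe();print(s['force'],s['ee_pos'])
  c,im=snap('scene','s12.png')
a=im[215:305,240:360,::-1];cv2.imwrite('pics/b12.png',cv2.resize(a,None,fx=6,fy=6,interpolation=2))
E
```

```text
time: 16.15
ee_pos: [0.5296, -0.0864, -0.0063]
orientation: [0.026, 1.0, 0.0, -0.002]
force: [-11.6, 0.4, 7.0]
width: 0.005
[-11.58192891   0.3507632    7.01255066] [ 0.52958333 -0.08643939 -0.00625312]
[-11.20439998  -1.24749865   7.09328982] [ 0.52958878 -0.08644369 -0.00624383]
```

View pics/b12.png

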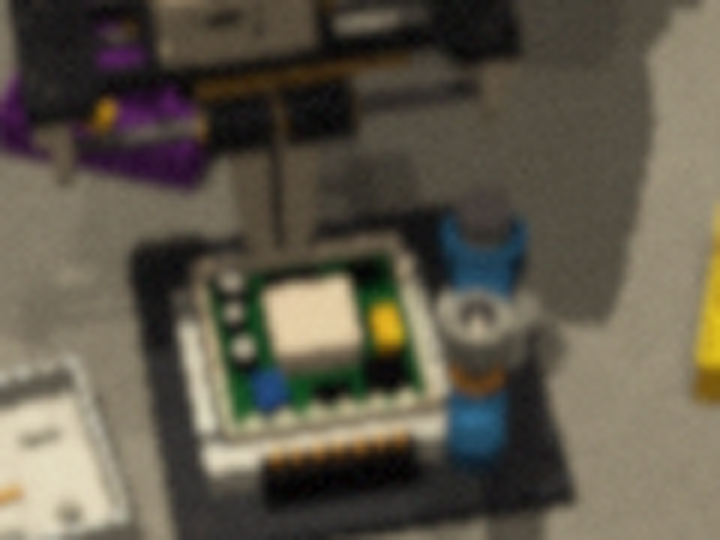

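```bash
python3 -m handwheel '-0.5 0.02 0 0 0; -0.3 0 0.5 0 0; 0 0 1 0 0; 0 0 1 0 0; 0 0 1 0 0; 0 0 0.5 0 0; 0 0 0.3 0 0; 0 0 0 0 0'; python3 - <<'E'
import cv2,numpy as np
a=cv2.imread('pics/w2.png')[200:320,300:460];b=cv2.imread('pics/side0.png')[180:300,150:310];c=cv2.imread('pics/scene0.png')[280:400,270:430]
cv2.imwrite('pics/case.png',np.hstack([cv2.resize(x,(266,200),interpolation=2) for x in (a,b,c)]))
E
```

```text
time: 17.05
ee_pos: [0.5119, -0.0862, 0.1018]
orientation: [0.026, 1.0, -0.0, 0.001]
force: [-0.2, -0.1, 0.4]
width: 0.003
```

View pics/case.png

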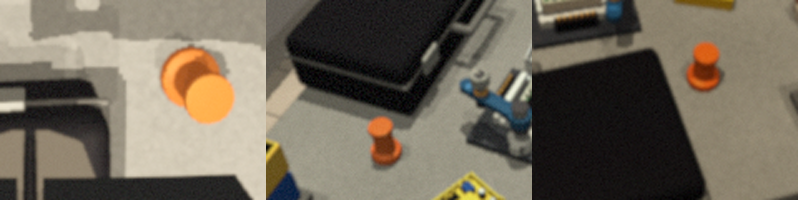

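```bash
cat > m2.py <<'E'
from meas import *
k=160/266
# case top corner: wrist crop (100,97)?, side crop (415-266,72), scene (655-532,52)
w=ray(c,(300+100*k,200+97*k),True); s=ray(cd,(150+(413-266)*k,180+75*k)); sc=ray(cs,(270+(650-532)*k,280+55*k))
print('corner top',tri([s,sc]),tri([w,s,sc]))
print('elbow base',atz(c,(300+190*k,200+77*k),0,True)[:2])
print('side case base corner',atz(cd,(150+(413-266)*k,180+112*k),0))
E
python3 m2.py|tail -3
```

```text
corner top [ 0.75863238 -0.02233846  0.07836261] [ 0.75601553 -0.01918461  0.07824239]
elbow base [0.76602323 0.05998687]
side case base corner [ 0.76543483 -0.02619751  0.        ]
```

```bash
python3 -m handwheel '0.9 0.4 0 -0.3 0; 0.9 0.4 0 -0.3 0; 0.9 0.4 0 -0.3 0; 0.9 0.4 0 -0.3 0; 0.9 0.4 0 -0.3 0; 0.9 0.4 0 -0.3 0; 0.9 0.4 0 -0.3 0; 0.8 0.5 0 -0.3 0'
```

```text
time: 17.85
ee_pos: [0.6894, -0.0033, 0.0995]
orientation: [0.152, 0.988, -0.0, -0.001]
force: [0.2, -0.6, -0.3]
width: 0.005
```

```bash
python3 -m handwheel '0 0 0 0 0; 0 0 -0.5 0 0; 0 0 -0.5 0 0; 0 0 -0.5 0 0; 0 0 -0.5 0 0; 0 0 -0.5 0 0; 0 0 -0.5 0 0; 0 0 0 0 0'; python3 - <<'E'
from h import *
s=ctrl.observe();e=s['ee_pos'];print(e,s['orientation'],s['force'])
cw,_=snap('wrist','w13.png');cs,im=snap('scene'); cd,jm=snap('side')
out=[]
for c,i in ((cs,im),(cd,jm)):
    q=proj(c,e+[0,0,.033]);x1,y1=int(q[0])-50,int(q[1])-65
    w=cv2.resize(i[y1:y1+100,x1:x1+100,::-1],None,fx=4,fy=4,interpolation=2)
    p=(proj(c,e+[0,0,.033])-[x1,y1])*4; cv2.circle(w,(int(p[0]),int(p[1])),2,(0,0,255),-1)
    out.append(w)
cv2.imwrite('pics/t13.png',np.hstack(out))
E
```

```text
time: 18.65
ee_pos: [0.6878, -0.0036, 0.0242]
orientation: [0.152, 0.988, -0.0, -0.002]
force: [-0.9, -0.1, 0.1]
width: 0.005
[ 0.68780215 -0.00360466  0.02415761] [ 1.51506440e-01  9.88455069e-01 -1.35562028e-04 -1.53494720e-03] [-0.8955699  -0.07205232  0.13614149]
```

View pics/t13.png

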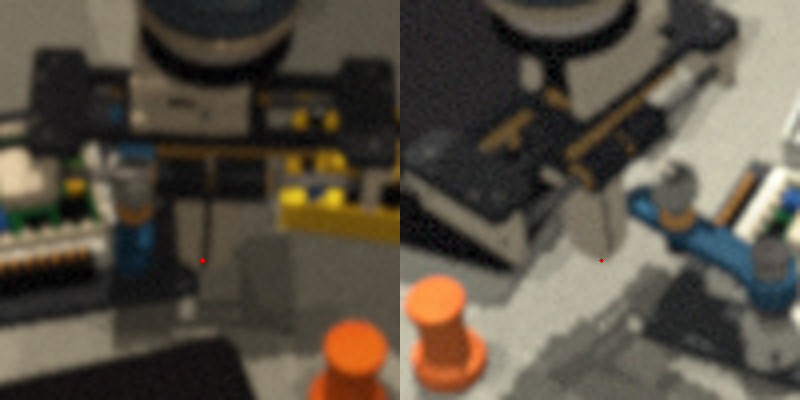

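View pics/w13.png

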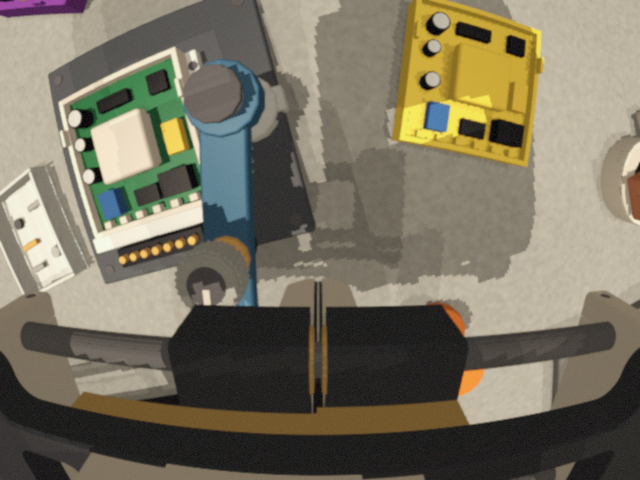

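```bash
python3 - <<'E'
import numpy as np
P=np.array([.587,-.0139]); cur=np.array([.6878,-.0036])
prev=cur;y0=90-2*np.degrees(np.arctan2(.1515,.98846))
print(y0)
for k,(th,off) in enumerate([(-17.3,.031)]+[(-17.3-5.4*i,.0285) for i in range(1,15)]):
    t=np.radians(th);u=np.array([np.cos(t),np.sin(t)]);n=np.array([-u[1],u[0]])
    p=P+.0935*u+off*n; yaw=th+90
    print(k,th,p.round(4),((p-prev)/.025).round(2),round((yaw-y0)/6,2)); prev=p;y0=yaw
E
```

```text
72.57232008605577
0 -17.3 [ 0.6855 -0.0121] [-0.09 -0.34] 0.02
1 -22.700000000000003 [ 0.6843 -0.0237] [-0.05 -0.46] -0.9
2 -28.1 [ 0.6829 -0.0328] [-0.05 -0.36] -0.9
3 -33.5 [ 0.6807 -0.0417] [-0.09 -0.36] -0.9
4 -38.900000000000006 [ 0.6777 -0.0504] [-0.12 -0.35] -0.9
5 -44.3 [ 0.6738 -0.0588] [-0.15 -0.33] -0.9
6 -49.7 [ 0.6692 -0.0668] [-0.18 -0.32] -0.9
7 -55.10000000000001 [ 0.6639 -0.0743] [-0.21 -0.3 ] -0.9
8 -60.5 [ 0.6578 -0.0812] [-0.24 -0.28] -0.9
9 -65.9 [ 0.6512 -0.0876] [-0.27 -0.25] -0.9
10 -71.3 [ 0.644  -0.0933] [-0.29 -0.23] -0.9
11 -76.7 [ 0.6362 -0.0983] [-0.31 -0.2 ] -0.9
12 -82.10000000000001 [ 0.6281 -0.1026] [-0.33 -0.17] -0.9
13 -87.5 [ 0.6196 -0.1061] [-0.34 -0.14] -0.9
14 -92.9 [ 0.6107 -0.1087] [-0.35 -0.11] -0.9
```

```bash
python3 -m handwheel '-0.05 -0.17 0 0 0; -0.04 -0.17 0 0 0; -0.03 -0.23 0 -0.45 0; -0.02 -0.23 0 -0.45 0; -0.03 -0.18 0 -0.45 0; -0.02 -0.18 0 -0.45 0; -0.05 -0.18 0 -0.45 0; -0.04 -0.18 0 -0.45 0'
```

```text
time: 19.6
ee_pos: [0.6823, -0.0417, 0.027]
orientation: [0.29, 0.957, 0.0, 0.001]
force: [0.8, 2.9, 0.6]
width: -0.001
```

```bash
python3 -m handwheel '-0.06 -0.18 0 -0.45 0; -0.07 -0.17 0 -0.45 0; -0.08 -0.17 0 -0.45 0; -0.08 -0.17 0 -0.45 0; -0.09 -0.16 0 -0.45 0; -0.1 -0.16 0 -0.45 0; -0.11 -0.15 0 -0.45 0; -0.11 -0.15 0 -0.45 0'; python3 - <<'E'
from h import *
s=ctrl.observe();print(s['ee_pos'],s['force'],s['torque']);snap('wrist','w14.png')
E
```

```text
time: 20.4
ee_pos: [0.6653, -0.0748, 0.0272]
orientation: [0.464, 0.886, 0.001, 0.001]
force: [2.2, 1.3, 0.4]
width: 0.005
[ 0.66525012 -0.07479576  0.02721823] [2.22529807 1.33140013 0.41637032] [ 0.17535342 -0.37191271 -0.02395513]
```

View pics/w14.png

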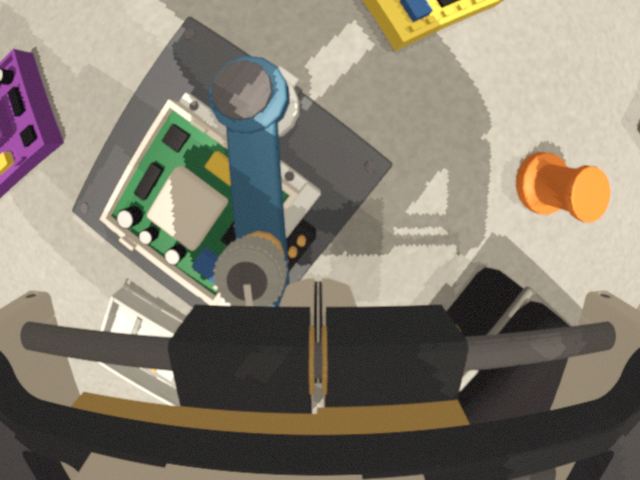

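Arm is being pushed by the fingers with a steady 2.6 N. Continuing.

```bash
python3 -m handwheel '-0.12 -0.14 0 -0.45 0; -0.12 -0.14 0 -0.45 0; -0.13 -0.13 0 -0.45 0; -0.14 -0.12 0 -0.45 0; -0.14 -0.12 0 -0.45 0; -0.15 -0.11 0 -0.45 0; -0.15 -0.1 0 -0.45 0; -0.16 -0.1 0 -0.45 0'
```

```text
time: 21.25
ee_pos: [0.6376, -0.0989, 0.0272]
orientation: [0.622, 0.783, 0.001, 0.001]
force: [2.4, -0.5, 0.1]
width: 0.006
```

```bash
python3 -m handwheel '-0.16 -0.09 0 -0.45 0; -0.17 -0.08 0 -0.45 0; -0.17 -0.07 0 -0.45 0; -0.17 -0.07 0 -0.45 0; -0.1 -0.05 0 -0.4 0; -0.08 -0.03 0 -0.3 0; 0 0 0 0 0; 0 0 0 0 0'
```

```text
time: 22.05
ee_pos: [0.6159, -0.1085, 0.0269]
orientation: [0.718, 0.696, 0.0, 0.001]
force: [1.9, -3.2, 3.4]
width: 0.008
```

```bash
python3 - <<'E'
from h import *
s=ctrl.observe();print(s['ee_pos'],s['force'],s['torque']);snap('wrist','w15.png')
_,im=snap('scene');cv2.imwrite('pics/s15.png',cv2.resize(im[210:310,230:360,::-1],None,fx=5,fy=5,interpolation=2))
s=ctrl.observe();print(s['ee_pos'],s['force'],s['torque'])
E
```

```text
[ 0.61592727 -0.10851399  0.02692213] [ 1.90350642 -3.20556758  3.4337794 ] [-0.52390506 -0.18953522  0.03509244]
[ 0.61594078 -0.10842637  0.02684478] [ 1.39911177 -2.44708892  4.71259153] [-0.59754272 -0.20137536  0.01913225]
```

View pics/w15.png

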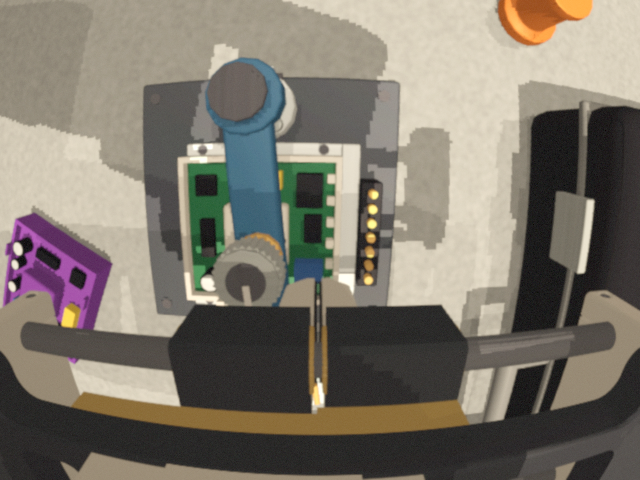

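View pics/s15.png

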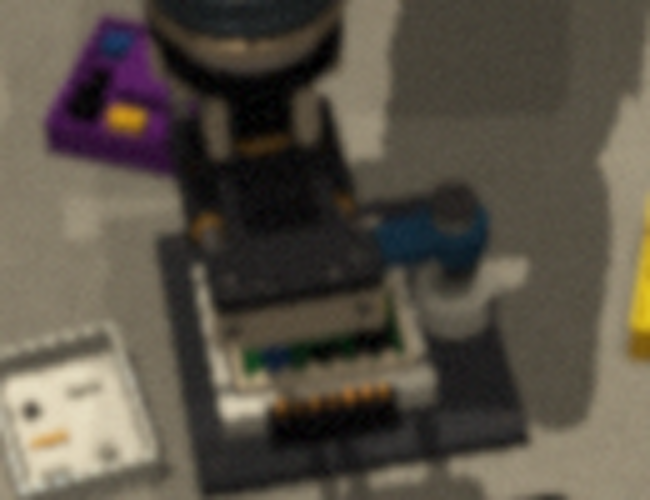

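```bash
python3 -m handwheel '0 0 0.1 0 0; 0 0 0.1 0 0; 0 0 0 0 0; 0 0 0 0 0; 0 0 0 0 0; 0 0 0 0 0; 0 0 0 0 0; 0 0 0 0 0'; python3 - <<'E'
from h import *
s=ctrl.observe();print(s['ee_pos'],s['force'],s['torque'])
E
```

```text
time: 22.95
ee_pos: [0.6154, -0.1081, 0.0314]
orientation: [0.718, 0.696, -0.0, -0.0]
force: [-0.2, -0.4, -0.7]
width: 0.007
[ 0.61544869 -0.10807105  0.03138602] [-0.20547496 -0.43460254 -0.67004646] [-0.12071257  0.07228286  0.02712808]
```

```bash
python3 -m handwheel '-0.05 -0.01 0 -0.1 0; -0.05 -0.01 0 -0.1 0; -0.05 0 0 0 0; -0.05 0 0 0 0; -0.04 0 0 0 0; -0.03 0 0 0 0; -0.02 0 0 0 0; -0.02 0 0 0 0'; python3 - <<'E'
from h import *
s=ctrl.observe();print(s['ee_pos'],s['force'],s['torque'])
E
```

```text
time: 23.75
ee_pos: [0.608, -0.1089, 0.0316]
orientation: [0.726, 0.688, 0.0, 0.0]
force: [3.1, -2.7, 1.6]
width: 0.004
[ 0.60799201 -0.10885496  0.03161836] [ 3.06558583 -2.70116111  1.62919116] [-0.46456446 -0.42727483 -0.0026876 ]
```

```bash
python3 -m handwheel '-0.02 0 0 0 0; -0.02 0 0 0 0; -0.02 0 0 0 0; -0.02 0 0 0 0; 0 0 0 0 0; 0 0 0 0 0; 0 0 0 0 0; 0 0 0 0 0'; python3 - <<'E'
from h import *
s=ctrl.observe();print(s['ee_pos'],s['force'],s['torque']);snap('wrist','w16.png')
E
```

```text
time: 24.55
ee_pos: [0.6058, -0.1087, 0.0315]
orientation: [0.726, 0.688, 0.0, 0.0]
force: [3.1, -3.4, 3.0]
width: 0.01
[ 0.60580434 -0.10866232  0.0314891 ] [ 3.05698013 -3.43251881  3.0217118 ] [-0.70878089 -0.34506163  0.02383781]
```

View pics/w16.png

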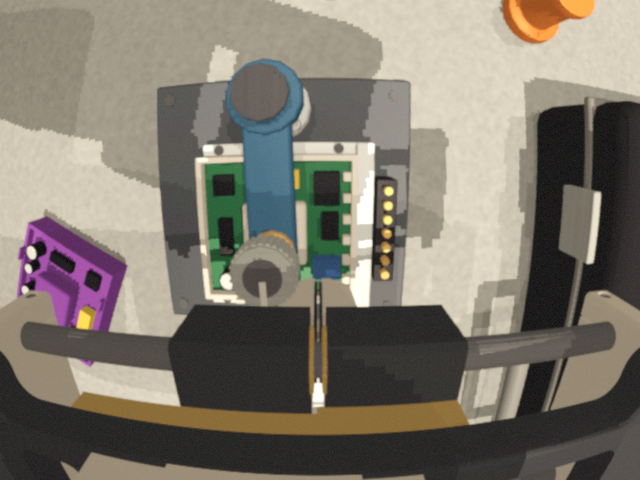

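```bash
python3 -m handwheel '0.3 0 0 0 0; 0 0 -0.25 0 0; 0 0 -0.25 0 0; 0 0 0 0 0; -0.08 0 0 0 0; -0.08 0 0 0 0; -0.06 0 0 0 0; -0.04 0 0 0 0'
```

```text
time: 25.4
ee_pos: [0.6086, -0.1087, 0.0194]
orientation: [0.726, 0.688, 0.002, 0.002]
force: [15.3, 0.9, -11.1]
width: 0.005
```

```bash
python3 -m handwheel '-0.02 0 0 0 0; -0.02 0 0 0 0; -0.02 0 0 0 0; -0.02 0 0 0 0; 0 0 0 0 0; 0 0 0 0 0; 0 0 0 0 0; 0 0 0 0 0'
```

```text
time: 26.2
ee_pos: [0.6087, -0.1087, 0.0196]
orientation: [0.726, 0.688, 0.003, 0.004]
force: [21.4, 1.5, -14.1]
width: 0.006
```

```bash
python3 -m handwheel '0.2 0 0 0 0; 0.4 0 0 0 0; 0.5 0 0 0 0; 0 0 0.5 0 0; 0 0 1 0 0; 0 0 1 0 0; 0 0 0.5 0 0; 0 0 0 0 0'; python3 - <<'E'
from h import *
s=ctrl.observe();print(s['ee_pos'],s['force'],s['torque']);snap('wrist','w17.png')
_,im=snap('scene','sc17.png');a=im[210:310,230:360,::-1]
_,im=snap('side','si17.png');b=im[180:280,230:360,::-1]
cv2.imwrite('pics/s17.png',np.hstack([cv2.resize(x,None,fx=3,fy=3,interpolation=2) for x in (a,b)]))
s=ctrl.observe();print(s['ee_pos'],s['force'],s['torque'])
E
```

```text
time: 27.0
ee_pos: [0.633, -0.1088, 0.0961]
orientation: [0.726, 0.688, 0.001, 0.001]
force: [-0.2, 0.0, -0.5]
width: 0.003
[ 0.63298993 -0.10883746  0.09613704] [-0.17430327  0.03967783 -0.53564388] [-0.09418156  0.08500246 -0.00772934]
[ 0.63150157 -0.108445    0.09288291] [ 0.61377101 -0.76402165 -0.16450743] [-0.05990537  0.10211958 -0.01908908]
```

View pics/w17.png

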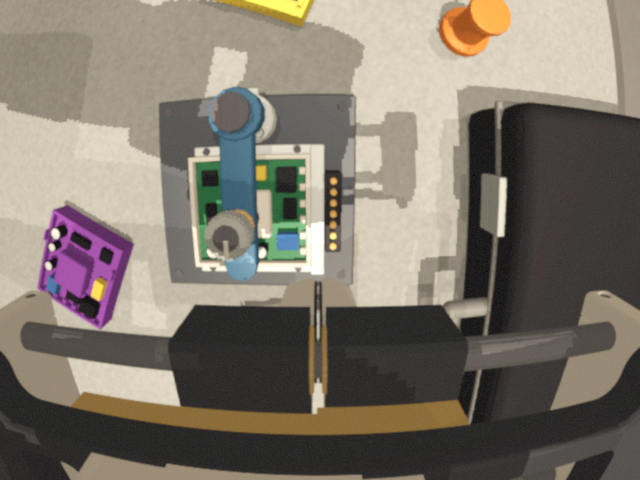

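View pics/s17.png

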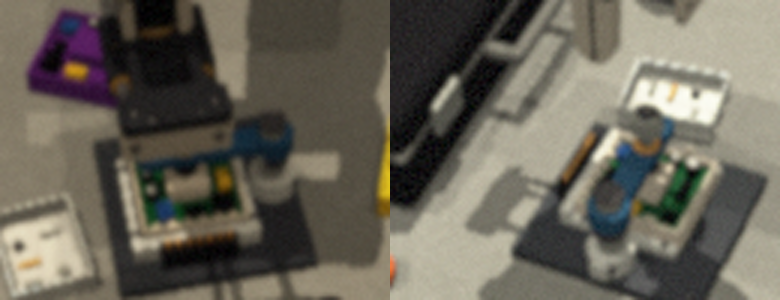

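```bash
python3 - <<'E'
import cv2
a=cv2.imread('pics/w17.png')[85:290,150:360];cv2.imwrite('pics/w17c.png',cv2.resize(a,None,fx=2.9,fy=2.9,interpolation=2))
E
```

```text
(no output)
```

View pics/w17c.png

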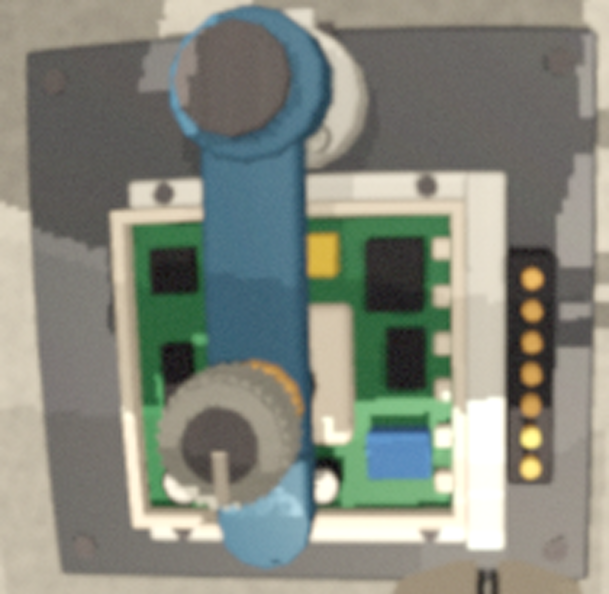

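```bash
python3 - <<'E'
from h import *
import pickle
c,im=snap('wrist','w18.png');pickle.dump(c,open('c18.pkl','wb'))
a=im[85:290,150:360,::-1];cv2.imwrite('pics/w18c.png',cv2.resize(a,None,fx=2.9,fy=2.9,interpolation=2))
print(c,ctrl.observe()['ee_pos'])
E
```

```text
{'fx': 371.64829954431775, 'fy': 371.64829954431775, 'cx': 317.6620356887713, 'cy': 241.72613173550553, 'xyz': array([ 0.63504992, -0.03750765,  0.29761193]), 'orientation': array([-0.13000607,  0.00445696, -0.02625893,  0.9911554 ])} [ 0.63145167 -0.1084333   0.09267117]
```

View pics/w18c.png

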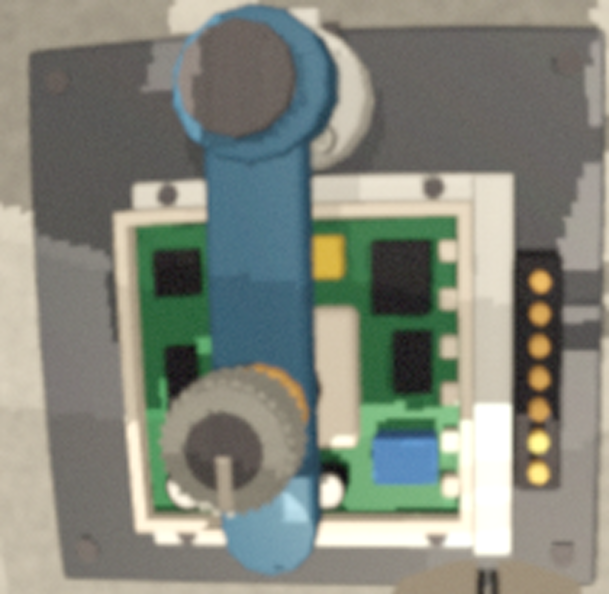

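```bash
python3 - <<'E'
from h import *
import pickle
c=pickle.load(open('c18.pkl','rb'))
W=lambda u,v,z:atz(c,(150+u/2.9,85+v/2.9),z,True)[:2]
an=lambda a,b:np.degrees(np.arctan2(*(b-a)[::-1]))
print('arm R edge',an(W(309,150,.074),W(317,510,.074)),'L',an(W(207,150,.074),W(214,365,.074)), W(309,150,.074),W(317,510,.074))
print('pivot',W(238,78,.089),W(255,82,.074)); print('screw',W(224,451,.108),W(232,441,.099)); print('nose ctr',W(271,525,.074))
print('module R top',an(W(468,215,.036),W(466,525,.036)),'L',an(W(116,212,.036),W(138,530,.036)))
print('plate L',an(W(30,52,.012),W(66,577,.012)),'R',an(W(603,28,.012),W(592,582,.012)))
M=np.mean([W(468,208,.036),W(470,533,.036),W(116,212,.036),W(138,530,.036)],axis=0);print('M ctr',M)
p,s=W(238,78,.089),W(224,451,.108);print(np.hypot(*(p-s)),an(p,s)); p,s=W(255,82,.074),W(271,525,.074);print(np.hypot(*(p-s)),an(p,s))
E
```

```text
arm R edge -93.47822391654908 L -93.17755244420218 [ 0.59832059 -0.03013605] [ 0.59360317 -0.10774928]
pivot [ 0.58764866 -0.01515298] [ 0.5878188 -0.0147748]
screw [ 0.58338449 -0.08480075] [ 0.58277529 -0.08513672]
nose ctr [ 0.58285311 -0.11075694]
module R top -93.6263664794118 L -92.98352758256438
plate L -92.99277084949958 R -93.1743560066533
M ctr [ 0.58347304 -0.08403065]
0.06977818004291438 -93.50355231089006
0.09611050672224773 -92.96158991872925
```

Arm axis reads −93.3° against the plate's −93.1°, so the arm is at its stop. The screw is at (0.5835, −0.0849). Next I'll wind the wrist counter-clockwise above the screw with the fingers open.

```bash
python3 -m handwheel '-0.24 0.12 0 1 56; -0.24 0.12 0 1 56; -0.24 0.12 0 1 56; -0.24 0.12 0 1 56; -0.24 0.12 0 1 56; -0.24 0.12 0 1 56; -0.24 0.12 0 1 56; -0.24 0.1 0 1 56' 15
```

```text
time: 28.0
ee_pos: [0.5834, -0.0848, 0.0928]
orientation: [0.381, 0.925, -0.0, -0.001]
force: [-0.7, -0.3, 0.3]
width: 0.589
```

```bash
python3 -m handwheel '0 0 0 1 56; 0 0 0 1 56; 0 0 0 1 56; 0 0 0 1 56; 0 0 0 1 56; 0 0 0 1 56; 0 0 0 1 56; 0 0 0 1 56'
```

```text
time: 28.8
ee_pos: [0.5836, -0.0849, 0.0928]
orientation: [-0.028, 1.0, 0.0, -0.001]
force: [-0.1, -0.2, 0.7]
width: 0.602
```

```bash
python3 -m handwheel '0 0 0 1 56; 0 0 0 1 56; 0 0 0 1 56; 0 0 0 1 56; 0 0 0 0 56; 0 0 0 0 56; 0 0 0 0 56; 0 0 0 0 56'; python3 - <<'E'
from h import *
s=ctrl.observe();print(s['ee_pos'],s['orientation'],s['joint_pos'],s['force'],s['torque'])
snap('wrist','w19.png')
E
```

```text
time: 29.6
ee_pos: [0.5842, -0.0851, 0.0938]
orientation: [-0.233, 0.973, 0.0, -0.0]
force: [0.2, -0.7, 0.1]
width: 0.606
[ 0.58417022 -0.08507919  0.09375451] [-2.32515645e-01  9.72592647e-01  6.66615994e-05 -1.17000763e-04] [-2.23483680e-01  5.19804226e-01  1.62130344e+00  1.90980211e-05
  1.00075383e+00 -2.26361716e+00] [ 0.15474276 -0.71265674  0.13234621] [ 0.02406843 -0.00740325  0.01017341]
```

View pics/w19.png

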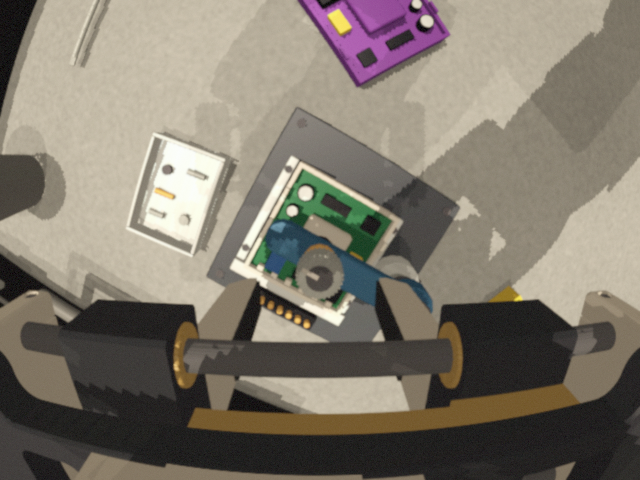

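```bash
python3 -m handwheel '-0.02 0 -0.3 0 56; 0 0 -0.3 0 56; 0 0 -0.3 0 56; 0 0 -0.3 0 56; 0 0 -0.2 0 56; 0 0 -0.1 0 56; 0 0 0 0 56; 0 0 0 0 56'; python3 - <<'E'
from h import *
s=ctrl.observe();e=s['ee_pos'];print(e,s['force'],s['torque'])
snap('wrist','w20.png');cs,im=snap('scene'); cd,jm=snap('side')
out=[]
for c,i in ((cs,im),(cd,jm)):
    q=proj(c,e+[0,0,.033]);x1,y1=int(q[0])-40,int(q[1])-50
    w=cv2.resize(i[y1:y1+80,x1:x1+80,::-1],None,fx=5,fy=5,interpolation=2)
    p=(proj(c,e+[0,0,.033])-[x1,y1])*5; cv2.circle(w,(int(p[0]),int(p[1])),2,(0,0,255),-1)
    out.append(w)
cv2.imwrite('pics/t20.png',np.hstack(out))
E
```

```text
time: 30.45
ee_pos: [0.5839, -0.0851, 0.0566]
orientation: [-0.233, 0.972, -0.0, 0.0]
force: [0.2, 0.1, -0.7]
width: 0.601
[ 0.58390566 -0.08512682  0.05662245] [ 0.16866723  0.13079589 -0.73351983] [ 0.0336482   0.05343815 -0.03599819]
```

View pics/t20.png

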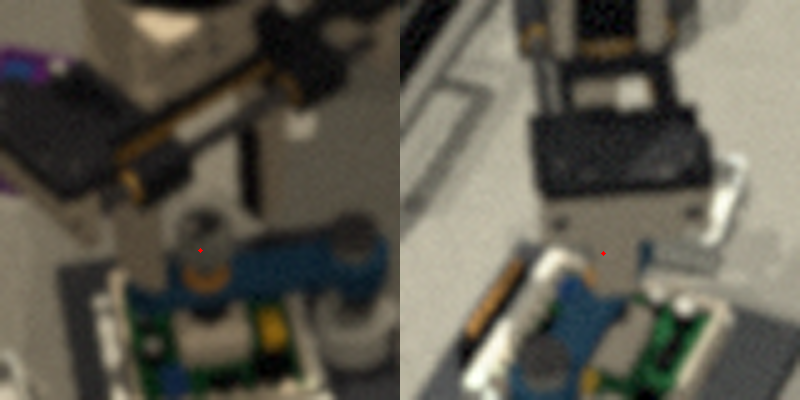

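View pics/w20.png

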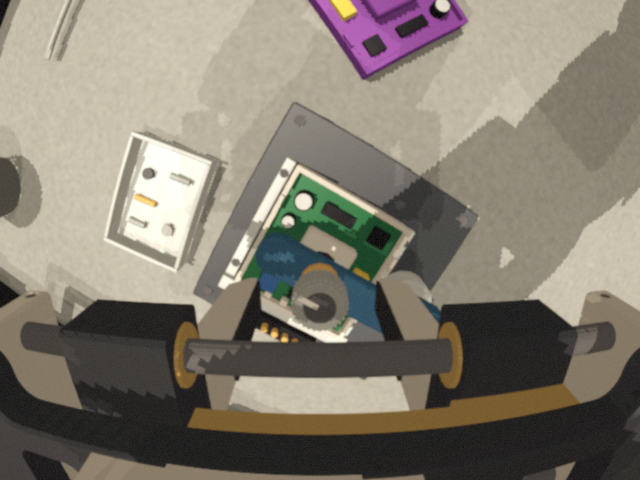

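```bash
python3 -m handwheel '0 0 0 0 20; 0 0 0 0 20; 0 0 0 0 20; 0 0 0 0 20; 0 0 0 0 20; 0 0 0 0 20; 0 0 0 0 20; 0 0 0 0 20' 40; python3 - <<'E'
from h import *
s=ctrl.observe();e=s['ee_pos'];print(e,s['force'],s['torque'],s['joint_pos'][5],s['width']*93)
snap('wrist','w21.png')
E
```

```text
time: 31.4
ee_pos: [0.5836, -0.0846, 0.0564]
orientation: [-0.233, 0.972, 0.0, -0.0]
force: [-1.2, 5.7, 1.6]
width: 0.269
[ 0.58359908 -0.08463897  0.05637874] [-1.2343527   5.71646019  1.60953766] [1.03485656 0.10981293 0.0023605 ] -2.2652192880154383 25.04833363690029
```

View pics/w21.png

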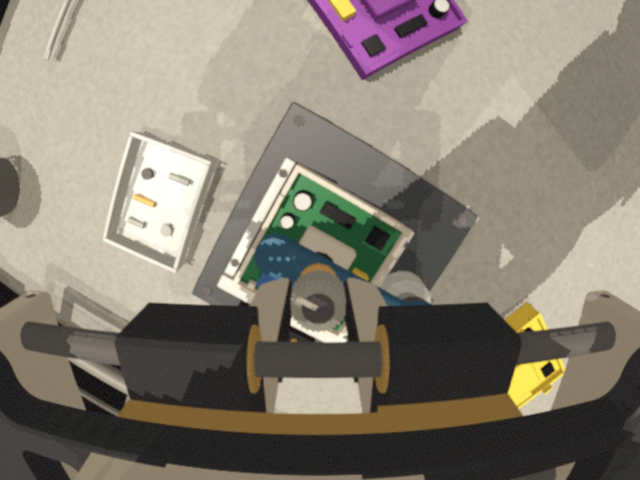

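```bash
cat > o.py <<'E'
from h import *
s=ctrl.observe();q=s['orientation'];print('t',s['time'],'z',s['ee_pos'][2].round(5),'F',s['force'].round(2),'T',s['torque'].round(3),'j6',s['joint_pos'][5].round(4),'tau6',s['tau'][5].round(4),'w',(s['width']*93).round(2),s['qd'][5].round(2))
E
python3 -m handwheel '0 0.02 0 0 20; 0 0 -0.004 -0.5 20; 0 0 -0.004 -0.5 20; 0 0 -0.004 -0.5 20; 0 0 -0.004 -0.5 20; 0 0 -0.004 -0.5 20; 0 0 -0.004 -0.5 20; 0 0 -0.004 -0.5 20' 40; python3 o.py
```

```text
time: 32.25
ee_pos: [0.5836, -0.0844, 0.0557]
orientation: [-0.051, 0.999, 0.0, -0.0]
force: [-1.4, 3.8, 1.0]
width: 0.268Traceback (most recent call last):
  File "o.py", line 2, in <module>
    s=ctrl.observe();q=s['orientation'];print('t',s['time'],'z',s['ee_pos'][2].round(5),'F',s['force'].round(2),'T',s['torque'].round(3),'j6',s['joint_pos'][5].round(4),'tau6',s['tau'][5].round(4),'w',(s['width']*93).round(2),s['qd'][5].round(2))
                                                                                                                                                                                                         ^^^^^^^^^^^^^^^^^^^^^
AttributeError: 'float' object has no attribute 'round'
```

```bash
python3 -m handwheel '0 0 -0.004 -0.5 20; 0 0 -0.004 -0.5 20; 0 0 -0.004 -0.5 20; 0 0 -0.004 -0.5 20; 0 0 -0.004 -0.5 20; 0 0 -0.004 -0.5 20; 0 0 -0.004 -0.5 20; 0 0 -0.004 -0.5 20'; python3 o.py
```

```text
time: 33.05
ee_pos: [0.5836, -0.0843, 0.0549]
orientation: [0.158, 0.988, 0.0, -0.0]
force: [-0.2, 5.1, 1.7]
width: 0.264Traceback (most recent call last):
  File "o.py", line 2, in <module>
    s=ctrl.observe();q=s['orientation'];print('t',s['time'],'z',s['ee_pos'][2].round(5),'F',s['force'].round(2),'T',s['torque'].round(3),'j6',s['joint_pos'][5].round(4),'tau6',s['tau'][5].round(4),'w',(s['width']*93).round(2),s['qd'][5].round(2))
                                                                                                                                                                                                         ^^^^^^^^^^^^^^^^^^^^^
AttributeError: 'float' object has no attribute 'round'
```

```bash
sed -i "s/(s\['width'\]\*93).round(2)/round(s['width']*93,2)/" o.py; python3 o.py; ls pics|grep w2; python3 - <<'E'
from h import *
snap('wrist','w22.png')
E
```

```text
t 33.05 z 0.05493 F [-0.17  5.11  1.65] T [0.91  0.097 0.095] j6 -1.477 tau6 -0.716 w 24.55 0.52
w2.png
w20.png
w21.png
w2c.png
```

View pics/w22.png

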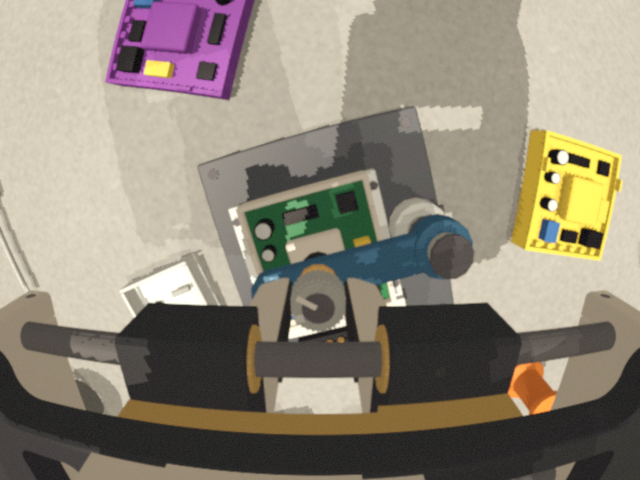

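```bash
python3 -m handwheel '0 0.03 -0.004 -0.5 20; 0 0 -0.004 -0.5 20; 0 0 -0.004 -0.5 20; 0 0 -0.004 -0.5 20; 0 0 -0.004 -0.5 20; 0 0 -0.004 -0.5 20; 0 0 -0.004 -0.5 20; 0 0 -0.004 -0.5 20'; python3 o.py
```

```text
time: 33.9
ee_pos: [0.5837, -0.0841, 0.0541]
orientation: [0.359, 0.933, -0.0, 0.0]
force: [-0.9, 2.2, 0.8]
width: 0.27
t 33.9 z 0.05414 F [-0.94  2.23  0.83] T [0.291 0.115 0.161] j6 -1.0569 tau6 -0.7165 w 25.14 0.52
```

```bash
python3 -m handwheel '0 0 -0.004 -0.5 20; 0 0 -0.004 -0.5 20; 0 0 -0.004 -0.5 20; 0 0 -0.004 -0.5 20; 0 0 -0.004 -0.5 20; 0 0 -0.004 -0.5 20; 0 0 -0.004 -0.5 20; 0 0 -0.004 -0.5 20'; python3 o.py
```

```text
time: 34.7
ee_pos: [0.5839, -0.084, 0.0534]
orientation: [0.546, 0.838, -0.0, 0.0]
force: [0.4, 2.4, -0.4]
width: 0.271
t 34.7 z 0.05336 F [ 0.38  2.4  -0.36] T [0.395 0.053 0.123] j6 -0.638 tau6 -0.7154 w 25.24 0.52
```

```bash
python3 -m handwheel '0 0 -0.004 -0.5 20; 0 0 -0.004 -0.5 20; 0 0 -0.004 -0.5 20; 0 0 -0.004 -0.5 20; 0 0 -0.004 -0.5 20; 0 0 -0.004 -0.5 20; 0 0 -0.004 -0.5 20; 0 0 -0.004 -0.5 20'; python3 o.py
```

```text
time: 35.5
ee_pos: [0.5841, -0.0839, 0.0526]
orientation: [0.708, 0.706, 0.0, 0.0]
force: [1.2, 3.0, -1.0]
width: 0.267
t 35.5 z 0.05259 F [ 1.15  2.95 -1.02] T [ 0.44  -0.115  0.114] j6 -0.2191 tau6 -0.7142 w 24.79 0.52
```

```bash
python3 -m handwheel '0 0 -0.004 -0.5 20; 0 0 -0.004 -0.5 20; 0 0 -0.004 -0.5 20; 0 0 -0.004 -0.5 20; 0 0 -0.004 -0.5 20; 0 0 -0.004 -0.5 20; 0 0 -0.004 -0.5 20; 0 0 -0.004 -0.5 20'; python3 o.py
```

```text
time: 36.3
ee_pos: [0.5842, -0.084, 0.0518]
orientation: [0.839, 0.544, 0.0, 0.0]
force: [1.2, 1.9, 0.1]
width: 0.273
t 36.3 z 0.0518 F [1.18 1.9  0.09] T [ 0.376 -0.157  0.126] j6 0.1997 tau6 -0.7141 w 25.37 0.52
```

```bash
python3 -m handwheel '0 0 -0.004 -0.5 20; 0 0 -0.004 -0.5 20; 0 0 -0.004 -0.5 20; 0 0 -0.004 -0.5 20; 0 0 -0.004 -0.5 20; 0 0 -0.004 -0.5 20; 0 0 -0.004 -0.5 20; 0 0 -0.004 -0.5 20'; python3 o.py
```

```text
time: 37.1
ee_pos: [0.5843, -0.0841, 0.0512]
orientation: [0.934, 0.357, 0.001, 0.0]
force: [1.6, 2.9, 3.0]
width: 0.268
t 37.1 z 0.05122 F [1.57 2.92 3.04] T [ 0.373 -0.043  0.172] j6 0.6185 tau6 -0.6942 w 24.95 0.52
```

```bash
python3 -m handwheel '0 0 -0.001 -0.25 20; 0 0 -0.002 -0.25 20; 0 0 -0.002 -0.25 20; 0 0 -0.002 -0.25 20; 0 0 -0.002 -0.25 20; 0 0 -0.002 -0.25 20; 0 0 -0.002 -0.25 20; 0 0 -0.002 -0.25 20'; python3 o.py
```

```text
time: 37.9
ee_pos: [0.5843, -0.0841, 0.051]
orientation: [0.966, 0.258, 0.001, 0.0]
force: [3.2, -0.1, 6.1]
width: 0.268
t 37.9 z 0.05101 F [ 3.22 -0.14  6.08] T [-0.013 -0.391  0.136] j6 0.828 tau6 -0.2454 w 24.92 0.26
```

```bash
python3 - <<'E'
from h import *
_,im=snap('wrist','w23.png');cv2.imwrite('pics/w23c.png',cv2.resize(im[230:400,220:420,::-1],None,fx=3,fy=3,interpolation=2))
a=cv2.imread('pics/w22.png');cv2.imwrite('pics/w22c.png',cv2.resize(a[230:400,220:420],None,fx=3,fy=3,interpolation=2))
E
python3 o.py
```

```text
t 37.95 z 0.05099 F [3.23 0.64 6.07] T [ 0.015 -0.418  0.156] j6 0.8298 tau6 -0.0559 w 24.79 -0.05
```

View pics/w23c.png

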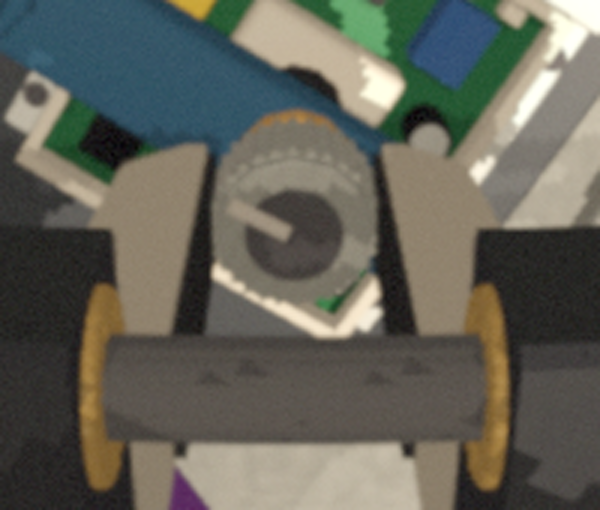

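View pics/w22c.png

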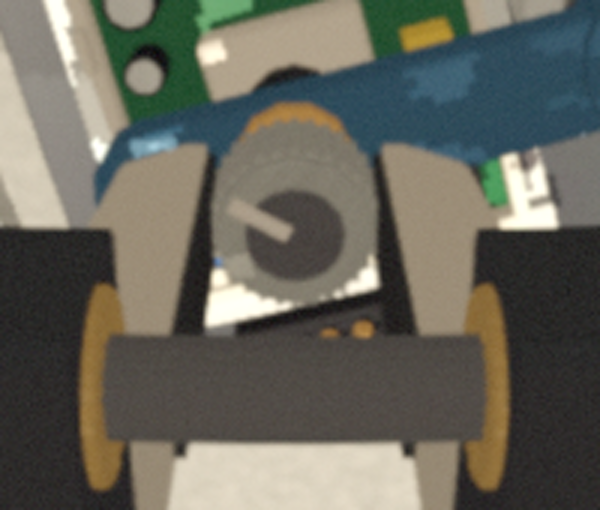

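```bash
python3 -m handwheel '0 0 0.01 0 20; 0 0 0.01 0 20; 0 0 0 -0.25 20; 0 0 0 -0.25 20; 0 0 0 -0.25 20; 0 0 0 -0.25 20; 0 0 0 -0.25 20; 0 0 0 -0.25 20'; python3 o.py
```

```text
time: 38.75
ee_pos: [0.5842, -0.0841, 0.0509]
orientation: [0.983, 0.181, 0.0, 0.0]
force: [5.8, -1.6, -0.3]
width: 0.27
t 38.75 z 0.05094 F [ 5.84 -1.64 -0.27] T [-0.276 -0.95   0.199] j6 0.9845 tau6 -0.2249 w 25.13 0.26
```

```bash
python3 -m handwheel '0.02 0 0 -0.25 20; 0 0 -0.001 -0.25 20; 0 0 0 -0.25 20; 0 0 -0.001 -0.25 20; 0 0 0 -0.25 20; 0 0 -0.001 -0.25 20; 0 0 0 -0.25 20; 0 0 0 -0.25 20'; python3 o.py
```

```text
time: 39.55
ee_pos: [0.5843, -0.0841, 0.0508]
orientation: [0.997, 0.077, 0.0, 0.0]
force: [4.4, -3.4, -1.3]
width: 0.269
t 39.55 z 0.05082 F [ 4.38 -3.37 -1.28] T [-0.671 -0.681  0.237] j6 1.1947 tau6 -0.2029 w 25.0 0.26
```

```bash
python3 -m handwheel '0.01 -0.01 -0.002 0 20; 0 0 -0.002 0 20; 0 0 0 -0.2 20; 0 0 0 -0.2 20; 0 0 0 -0.2 20; 0 0 -0.001 -0.2 20; 0 0 0 -0.25 20; 0 0 0 -0.25 20'; python3 o.py; python3 - <<'E'
from h import *
for i in range(3): ctrl.grab_frame('wrist'); s=ctrl.observe(); print(s['torque'].round(3),s['force'].round(2),s['tau'][5],s['joint_pos'][5])
E
```

```text
time: 40.35
ee_pos: [0.5843, -0.0842, 0.0507]
orientation: [1.0, 0.009, -0.0, 0.0]
force: [1.7, -2.9, 0.0]
width: 0.27
t 40.35 z 0.05073 F [ 1.72 -2.92  0.03] T [-0.705 -0.108  0.259] j6 1.3308 tau6 -0.2023 w 25.07 0.26
[-0.704 -0.16   0.191] [ 1.2  -3.62 -0.77] -0.09892940986901522 1.3322692300148133
[-0.741 -0.113  0.173] [ 1.02 -3.18 -0.2 ] 0.5429382249712944 1.3299733879401798
[-0.745 -0.078  0.146] [ 1.49 -3.02 -1.36] 0.3340441547334194 1.328876859178615
```

Torque has risen to about 0.10 N·m above free running, with estimates between 0.09 and 0.135, which is finger-tight. Releasing and lifting clear.

```bash
python3 -m handwheel '0 0 0 0 60; 0 0 0 0 60; 0 0 0 0 60; 0 0 0 0 60; 0 0 0 0 60; 0 0 0 0 60; 0 0 0 0 60; 0 0 0 0 60'; python3 o.py
```

```text
time: 41.3
ee_pos: [0.5845, -0.0841, 0.0508]
orientation: [1.0, 0.01, -0.0, -0.0]
force: [-0.5, -0.9, 0.5]
width: 0.643
t 41.3 z 0.05083 F [-0.45 -0.89  0.5 ] T [-0.078  0.14  -0.049] j6 1.3286 tau6 -0.0 w 59.78 -0.0
```

```bash
python3 -m handwheel '0 0 0.2 0 60; 0 0 0.4 0 60; 0 0 0.8 0 60; 0 0 0.8 0 60; 0 0 0.8 0 60; 0 0 0.8 0 60; 0 0 0.4 0 60; 0 0 0 0 60'; python3 o.py; python3 - <<'E'
from h import *
_,im=snap('wrist','w24.png')
_,im=snap('scene','sc24.png');a=im[210:310,230:360,::-1]
_,im=snap('side','si24.png');b=im[180:280,230:360,::-1]
cv2.imwrite('pics/s24.png',np.hstack([cv2.resize(x,None,fx=3,fy=3,interpolation=2) for x in (a,b)]))
E
```

```text
time: 42.1
ee_pos: [0.5852, -0.0843, 0.1575]
orientation: [1.0, 0.01, 0.001, 0.0]
force: [0.8, 0.4, -0.2]
width: 0.646
t 42.1 z 0.15753 F [ 0.76  0.36 -0.21] T [0.016 0.14  0.019] j6 1.3286 tau6 -0.0003 w 60.04 0.0
```

View pics/w24.png

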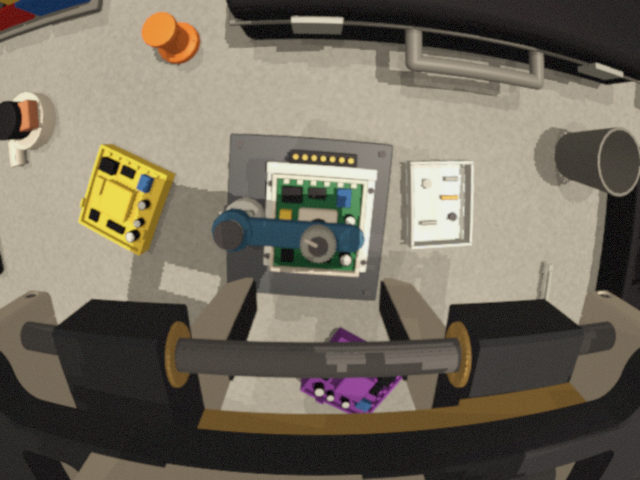

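View pics/s24.png

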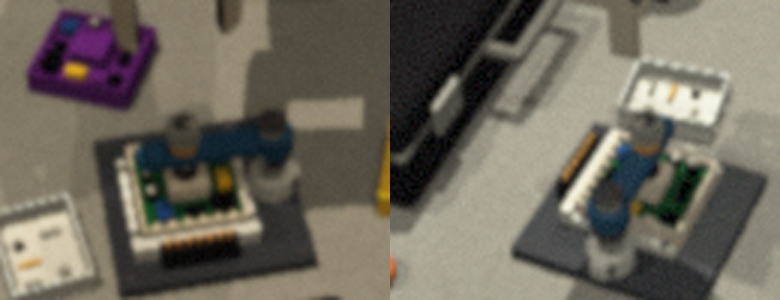

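```bash
python3 - <<'E'
from h import *
c,im=snap('wrist','w25.png')
cv2.imwrite('pics/w25c.png',cv2.resize(im[120:310,205:405,::-1],None,fx=3,fy=3,interpolation=2)); 
import pickle;pickle.dump(c,open('c25.pkl','wb'))
E
```

```text
(no output)
```

View pics/w25c.png

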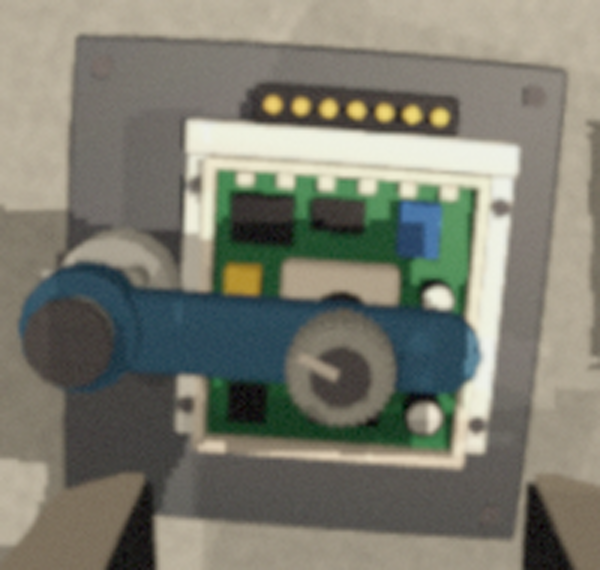

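```bash
python3 - <<'E'
from h import *
import pickle
c=pickle.load(open('c25.pkl','rb'))
W=lambda u,v,z:atz(c,(205+u/3,120+v/3),z,True)[:2]
an=lambda a,b:np.degrees(np.arctan2(*(b-a)[::-1]))
print('arm far edge',an(W(140,290,.074),W(440,311,.074)),'near',an(W(140,372,.074),W(290,381,.074)))
print('plate far',an(W(78,36,.012),W(565,71,.012)),'near',an(W(66,512,.012),W(515,540,.012)))
p,s=W(70,342,.089),W(341,378,.1);print('pivot-screw',p,s,np.hypot(*(p-s)),an(p,s))
M=np.mean([W(206,157,.036),W(490,181,.036),W(464,466,.036),W(196,452,.036)],axis=0);print('M',M)
ctrl.finish_job()
E
```

```text
arm far edge -93.03365103437751 near -92.34468980303194
plate far -93.1741927881063 near -92.48579560147266
pivot-screw [ 0.58710243 -0.01585311] [ 0.58212202 -0.08500106] 0.06932707887996649 -94.1196380869236
M [ 0.58266148 -0.08455077]
the job is handed in; nothing more can be done
```

The module is home against the back stop, the clamp arm is swung over to its stop, and the thumbscrew is seated finger-tight. I handed the job in at about 42 s, with the gripper open and clear of everything. No verdict was reported.

- **Module:** I pushed it home with 2 to 4 N while sliding, and it stopped dead at the stop at about 12 N. The last picture puts its centre at (0.583, −0.085), against (0.584, −0.084) estimated for the cradle origin.
- **Clamp arm:** I swung it until it would not move further, with about 21 N on its side at the end. Its final angle reads −92.3 to −93.0°, against −92.5 to −93.2° for the plate edges.
- **Thumbscrew:** I turned it about 206° in total. The foot met the pad after roughly 145 to 155°. The torque rise at the end is estimated at 0.09 to 0.11 N·m. The single last moving reading was +0.135, inside the 0.065 to 0.14 window but close to its top.

**Checks that disagreed:**
- **Finger length:** the fingers really end about 33 mm short of the reported TCP. My first push passed over the module without touching it; I corrected for the offset from the images.
- **Bearing down:** just after the foot seated, the hand pressed on the screw head with about 6 N. I relieved that before the final tightening.
- **Force readings:** during the last part of the swing some vertical force appeared, and about 14 N downward at the stop. I put the earlier part down to the tapered fingertips, and I did not establish what caused the 14 N.
- **Other items:** in the final pictures the nearby ones show no sign of having been disturbed. I did not measure their positions.

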